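# Wind the trimming slide to its flag and bump-start the grinder

### The arm

A 6-joint arm with a two-finger parallel gripper is mounted at the origin on a cart in front of the work surface, level with it; the furniture and walls round the work are solid. World frame = base frame: x ahead of the robot, y to its left, z up, the work surface at z = 0. Lengths are in m, angles in rad, forces in N, time in s.
With the tool pointing down it reaches from about 0.375 to 0.925 m from the base axis. Payload 5.7 kg.
Tool frame: the origin (TCP) lies at the very end of the fingers, on their centre line; the grasp point (between the pads) lies 19 mm behind it (robot.grip_point_offset is the distance from the TCP to the grasp point, in m); z points along the fingers, y is the direction in which the jaws open and shut (so a half turn about z gives the same grasp; the last joint's range is limited). The gripper opens to 88 mm and grips with 3 to 60 N. Pads are 20 mm wide; open, the fingers measure 115 mm over their backs; the gripper's body (75 mm by 178 mm) begins 61 mm behind the grasp point.
Start: joints at [-1.227, 0.359, 1.51, -0, 1.272, -0.115], TCP at [0.266, -0.538, 0.223] pointing down, gripper open.
Joint ranges: [-2.97, 2.97], [-1.01, 2.36], [0.21, 2.38], [-0.96, 4.11], [0.2, 2.71], [-2.98, 2.98]. Speed limits (rad/s): [2.39, 2.39, 3.14, 3.14, 3.14, 3.14].

### API

Orientations are given as a unit quaternion [x, y, z, w].
In Python, from station import robot gives the robot as it stands. The module is installed in compiled form; this text tells all that it offers.
- The arm moves only by the tool play_rows, never from a script. Its argument "motion" is one flat list of numbers, 7 for each row, row after row: the shift along the tool's x, y, z in cm, then the turn, a rotation vector about the tool's x, y, z in rad, then the opening, from 0 (shut) to 1 (fully open). In form: [dx, dy, dz, ax, ay, az, gripper, dx, dy, dz, ax, ay, az, gripper, ...]. A call has 1 to 8 rows; each row shifts and turns the commanded pose from where the row before left it, along the tool's axes as they then stand; what a row does not reach is not made up. A row lasts 1/12 s, in which the tool goes at most 41.7 mm and 7.16 degrees, less where a joint would pass 70% of its speed; a pose out of reach is approached as far as the arm can. A call is refused whole if a number of a shift passes 4.17 or a number of a turn 0.125, either way. A call with a gripper value outside its range is refused whole. The fingers move at their own pace and stop on an object; "force" is the grip in N (left out, the last holds). Time passes only in rows, so rows that do not move let the fingers close. It gives the time, the measured TCP pose, the force and the opening at its end, in the units of the state.
- robot.state(): the state, without advancing time (a new reading comes with each control period).
- robot.get_image(name): name is "scene" or "top" or "wrist"; returns a dict with "img" (384x512x3 uint8, red, green, blue), "mtx" (3x3 intrinsics, pixels), "distortion" ([k1, k2, p1, p2, k3] as OpenCV has them; the pictures are not rectified), "xyz" and "attitude" of the camera in the world. Camera axes: x right, y down, z forward; pixel columns grow to the right and rows downward; lengths in m; the calibration is good to about 2 mm. A picture is of the moment at which its call begins. There is no depth.
- robot.sign_off(): hands the job in, once; it reports no verdict.
The state is a dict: "time_s": time; "qpos": joint angles; "joint_velocities": joint speeds; "joint_torque": joint torques, N m; "ee_pos": TCP position; "tool_rot": TCP orientation; "wrist_force": force on the tool from outside, world axes, zero at the start; "torque": the same for the moment, N m; "finger_gap": opening from 0.0 (shut) to 1.0 (fully open).
Only numpy, scipy, OpenCV 4.12 (cv2) and the standard library are available. Lean on these libraries where they do the work, as an engineer would, in place of code of your own. Each camera call takes 0.05 s, during which the arm holds its last target.

### The job

Get the trimming jig ready to smooth the black nose piece: turn the dark handwheel until the slide's orange pointer stands right at the red flag on the scale, moving the slide only by the wheel and touching neither it nor the nose piece. Then flip the red lock-off lever on the yellow grinder forward, squeeze the black paddle fully in against the grinder's body for about a second, and let go, leaving the lever forward. Leave the green paint bottle and the grey cup beside the jig where they stand.

Things in the scene. Friction and masses are not known exactly. Their poses are not given: they have to be found in the camera images.
- trimmer: green base plate of the jig, fixed to the bench, 200 x 240 x 12 mm (x -130 to 70, y -125 to 115 mm). Origin on the bench top; x points away from the operator, y to the operator's left, z up: the 'jig axes' used below. At its left a green gearbox block (x -95 to -45, y 45 to 95, top at z 63 mm) carries the handwheel on a leaning bearing; at the back is the slide, at the right the grinder.
- grinder_mid (a point): a point on the axis of the yellow grinder's barrel, jig x -75, y -78, z 90 mm; axes as the jig. The barrel is 40 mm in diameter and lies along jig x from -142 to -7 mm, then an aluminium nose and a sanding drum. It is fixed on two posts, 12 mm thick, at jig x -124 and -12 mm, that are narrower than the barrel; between them (x -110 to -25 mm) fingers have room on both sides down to z 25 mm.
- wheel_centre (a point): centre of the dark round handwheel, a disc 60 mm in diameter, 16 mm thick, at jig x -70, y 104, z 111 mm; room for fingers round the whole rim. This point's z axis is the wheel's axis, pointing up and out, leaning 35 degrees from vertical to the left (jig +y); its x and y axes turn with the wheel. A black peg 8 mm thick stands on the face 19 mm off the axis, rising 19 mm above this point.
- handwheel (a joint): handwheel angle, rad: 0 at the start, growing clockwise as one looks onto the wheel's face (along its -z axis). Clockwise winds the slide towards jig -y (the operator's right), 9.5 mm per rad; counter-clockwise back. End stops at -0.3 and 6.2 rad. Turning takes about 0.1 N m and the wheel stays where it is left.
- carriage: aluminium slide, 84 x 108 x 14 mm with low stops round its edge; origin at the centre of its underside, jig x 30, z 24 mm, y 45 mm at the start; axes as the jig. To be moved by the handwheel only: the robot must not touch it.
- nose: the work piece: a glossy black nose piece, 69 x 96 x 39 mm, lying loose in the slide between its stops and riding along with it; origin at the centre of its underside (z 38 mm, its top at z 77 mm). The robot must not touch it.
- pointer (a point): tip of the orange pointer (2 mm wide in y) at the front of the slide, above the scale, at jig x -22, z 38.5 mm, y 15 mm at the start; it moves with the slide.
- flag: red flag fixed on the aluminium scale: a block 12 x 12 x 6 mm with an upright fin 3 mm thick in y at its middle; origin at the centre of its underside, axes as the jig. It stands 20 to 40 mm to the right (jig -y) of where the pointer starts. The slide is set when pointer tip and this origin have the same y in jig axes.
- lockoff (a joint): angle of the red lock-off lever, rad: 0 to 0.05 at the start (leaning back 0.6 rad towards the operator), 1.2 at its forward stop (leaning 0.6 rad towards jig +x). It takes 1 to 3 N to push and stays where it is left. While it is back it blocks the paddle; from about 0.9 rad on the paddle is free.
- lever_tip (a point): top end of the red lever's tab on top of the barrel; the tab is 14 mm wide in jig y, 5 mm thick, 34 mm long. Its pivot lies along jig y at jig x -15, y -78, z 115 mm; the barrel's top is at z 110 mm. At the start this tip is at about jig x -34, y -78, z 143 mm.
- paddle (a joint): angle of the black paddle switch, rad: 0 at rest (sprung out), 0.15 fully in against the barrel; it springs back by itself when let go. Pressing it fully in at its middle takes about 9 N.
- paddle_pad (a point): middle of the black paddle plate (97 x 6 x 24 mm) on the grinder's right side (jig -y). It is hinged on a vertical pin at its operator's end (jig x -115, y -102); this point is 45 mm along from the pin, z 90 mm. Fully in, the plate is parallel to the barrel with its outer face at jig y -106; the barrel's other side is at y -58, so both together are 48 mm wide (55 mm at rest).
- green_bottle_mid (a point): middle of a green paint bottle, 36 mm in diameter, 101 mm high, standing right of the jig; bystander.
- grey_cup_mid (a point): middle of a light grey mixing cup, 65 mm in diameter, 62 mm high, left of the jig; bystander.

How it is judged:
On the way, in this order (a step that is already met when the one before it is completed fails the run):
1. the pointer stands within 2 mm of the red flag (y of pointer in the frame of flag between -0.002 and 0.002 m), for 0.3 s.
2. the lock-off lever is flipped forward (value of joint lockoff above 0.9 rad), for 0.1 s.
3. the paddle is squeezed in against the body for half a second (value of joint paddle above 0.12 rad), for 0.5 s.
At the end, for the whole second after the job is handed in: The pointer stands within 2 mm of the red flag and the wheel is still, the lock-off lever is forward (over 0.9 rad), and the paddle has been let go and has sprung back out (under 0.03 rad) (all of step 1 and value of joint lockoff above 0.9 rad and value of joint paddle below 0.03 rad and velocity of joint handwheel below 0.05 rad/s); the robot touches nothing.
It fails at once if the robot touches the slide or the nose piece on it (contact force between any of the fingers, the arm and carriage above 1 N or contact force between any of the fingers, the arm and nose above 1 N).
It fails at once if the bottle or the cup is shifted by more than 30 mm or knocked over (distance of any of green_bottle_mid, grey_cup_mid from where it was at the start of the episode above 0.03 m).
It also fails if it takes over 72 s, if anything falls off the work surface, if the arm or the gripper's body presses on something with over 40 N, if the wrist force passes 120 N, or if a joint passes its speed limit or range.

## Working session

There is one attempt and no reset: what is moved stays moved. The work goes in short steps, Python scripts to look and compute and a tool call to move; the robot and the scene stay as the last step left them, time stands still between calls to the robot, and variables do not carry over. Pictures are saved under pics/ and viewed, and the job is handed in when it is done.

Besides the shell and the picture viewer there is one more tool, called after "Emit:" as name(argument=value, ...) on one line, values as JSON. play_rows: Moves the arm, as the interface text tells. Its arguments: {"type":"object","properties":{"motion":{"type":"array"},"force":{"type":"number"}},"required":["motion"]}

```bash
mkdir -p pics; ls; python3 - <<'E'
from station import robot
import cv2,numpy as np
s=robot.state();print(s)
for n in ["scene","top","wrist"]:
    d=robot.get_image(n);cv2.imwrite(f"pics/{n}0.png",d["img"][:,:,::-1])
    print(n,d["mtx"],d["distortion"],d["xyz"],d["attitude"])
E
```

```text
pics
{'time_s': 0.0, 'qpos': array([-1.22703914e+00,  3.59527460e-01,  1.51138509e+00, -2.13728026e-05,
        1.27249523e+00, -1.15114665e-01]), 'joint_velocities': array([-0.00201486,  0.00025516, -0.00167114,  0.00046687,  0.00102337,
        0.00052327]), 'joint_torque': array([-9.89978180e-04, -5.15385997e+01, -2.70720434e+01,  6.73567085e-02,
        3.50878481e-02, -1.29103573e-04]), 'ee_pos': array([ 0.26551447, -0.53731137,  0.22181423]), 'tool_rot': array([ 9.73793719e-01,  2.27431240e-01, -1.13672939e-04, -9.00474802e-04]), 'wrist_force': array([-0.84928377, -0.11770381,  0.85029944]), 'torque': array([-0.01646927, -0.01843523, -0.02288242]), 'finger_gap': 1.0005042991399293}
scene [[418.82960077   0.         245.41446569]
 [  0.         418.82960077 195.76806814]
 [  0.           0.           1.        ]] [-0.15683568  0.          0.          0.          0.        ] [-0.10545106  0.67433535  0.46487352] [-0.36431904  0.75841485 -0.49281506  0.22183748]
top [[454.45714898   0.         252.84001917]
 [  0.         454.45714898 192.49175038]
 [  0.           0.           1.        ]] [-0.15063858  0.          0.          0.          0.        ] [0.31907172 0.16456899 1.10848479] [-0.69497309  0.71421544 -0.0522517   0.06464108]
wrist [[309.82769267   0.         258.855728  ]
 [  0.         309.82769267 189.35325185]
 [  0.           0.           1.        ]] [-0.05764742  0.          0.          0.          0.        ] [ 0.32760851 -0.50685983  0.38442104] [ 0.8426407  -0.52328774 -0.06771843  0.10742817]
```

View pics/scene0.png

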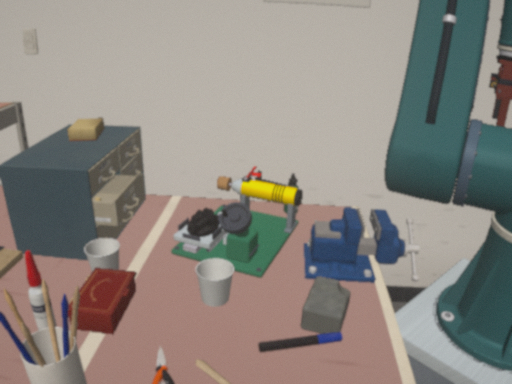

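View pics/top0.png

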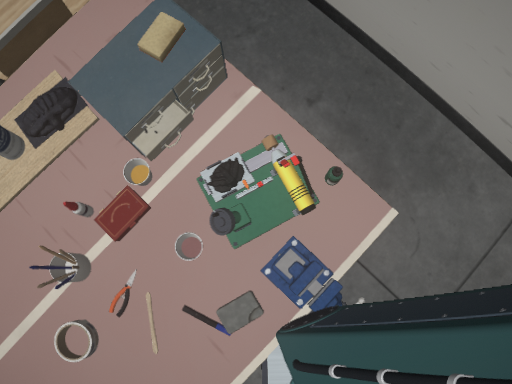

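View pics/wrist0.png

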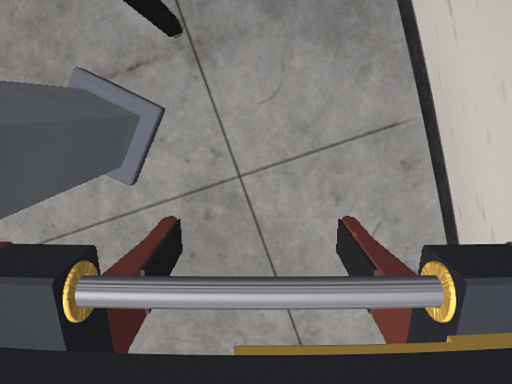

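```bash
cat > h.py <<'E'
import cv2,numpy as np
from scipy.spatial.transform import Rotation as R
from station import robot
def cam(n):
    d=robot.get_image(n); d["R"]=R.from_quat(d["attitude"]).as_matrix(); return d
def ray(d,uv):
    p=cv2.undistortPoints(np.array(uv,float).reshape(-1,1,2),d["mtx"],d["distortion"]).reshape(-1,2)
    v=np.c_[p,np.ones(len(p))]@d["R"].T
    return np.asarray(d["xyz"]),v
def onz(d,uv,z):
    o,v=ray(d,uv); return o+v*((z-o[2])/v[:,2])[:,None]
def proj(d,P):
    P=np.asarray(P,float).reshape(-1,3)
    rv=cv2.Rodrigues(d["R"].T)[0]; t=-d["R"].T@np.asarray(d["xyz"])
    return cv2.projectPoints(P,rv,t,d["mtx"],d["distortion"])[0].reshape(-1,2)
def save(name,img,box=None,s=1):
    if box: img=img[box[1]:box[3],box[0]:box[2]]
    img=cv2.resize(img,None,fx=s,fy=s,interpolation=cv2.INTER_CUBIC)
    cv2.imwrite("pics/"+name,img[:,:,::-1])
E
python3 - <<'E'
from h import *
d=cam("top");im=d["img"]
save("top_c.png",im,(170,110,370,260),4)
s=cam("scene");save("scene_c.png",s["img"],(160,150,320,280),5)
hsv=cv2.cvtColor(im,cv2.COLOR_RGB2HSV)
m=cv2.inRange(hsv,(60,80,30),(90,255,200))
n,l,st,c=cv2.connectedComponentsWithStats(m)
print([(st[i],c[i]) for i in range(1,n) if st[i][4]>30])
print(im[225,270],hsv[225,270])
E
```

```text
[(array([242, 145,  23,  16,  87], dtype=int32), array([251.56321839, 153.48275862])), (array([250, 163,  23,  23, 218], dtype=int32), array([262.19266055, 172.85321101])), (array([ 203,  175,   93,   73, 2696], dtype=int32), array([258.00964392, 209.68323442])), (array([461, 319,  14,   8,  50], dtype=int32), array([468.5 , 322.56])), (array([477, 318,  35,  15, 157], dtype=int32), array([491.94904459, 325.07006369])), (array([450, 320,  12,  11,  38], dtype=int32), array([456.5       , 324.39473684])), (array([440, 322,  19,  12,  59], dtype=int32), array([447.54237288, 327.13559322])), (array([372, 325,  22,   9,  61], dtype=int32), array([383.16393443, 329.29508197])), (array([405, 324,  19,  10,  74], dtype=int32), array([413.43243243, 327.83783784])), (array([ 335,  332,  177,   44, 3071], dtype=int32), array([447.6613481 , 357.54119179])), (array([324, 375,  45,   9, 173], dtype=int32), array([343.94797688, 380.6300578 ]))]
[ 72 110  90] [ 74  88 110]
```

View pics/top_c.png

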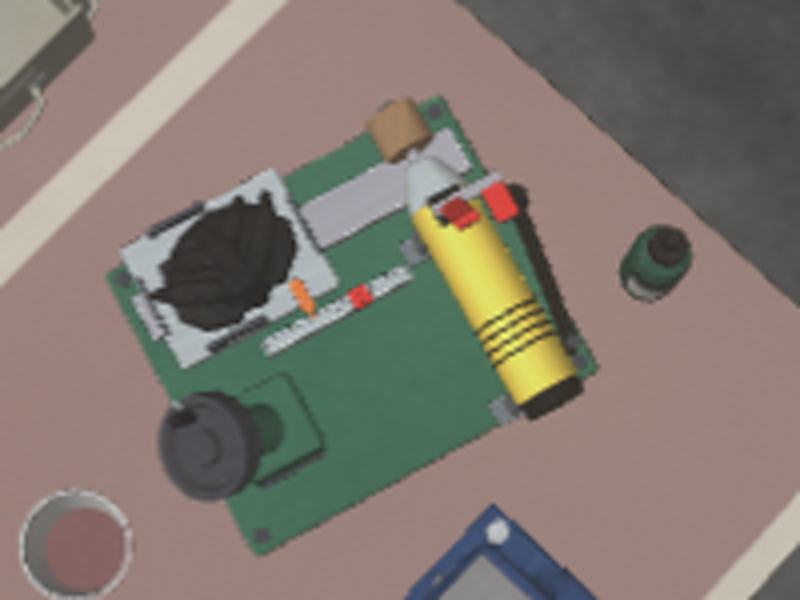

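View pics/scene_c.png

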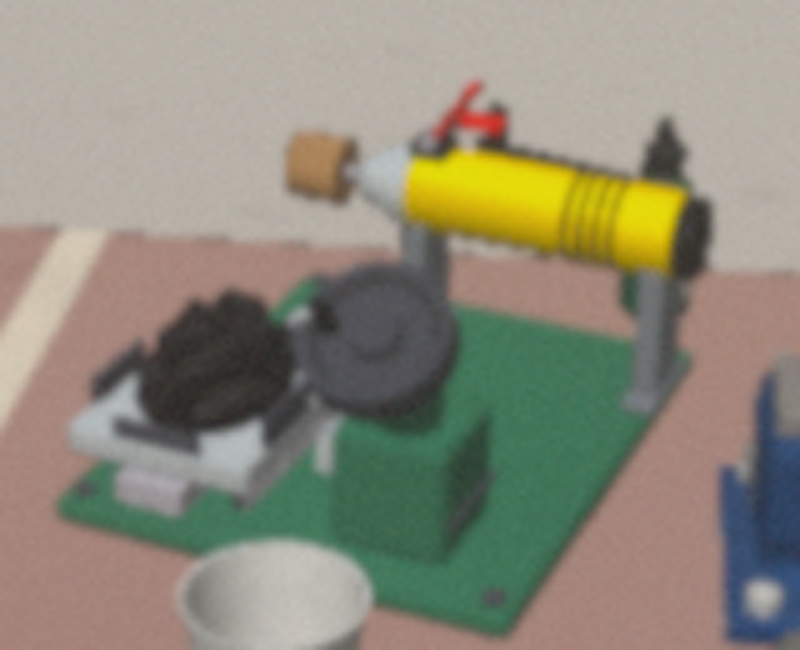

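```bash
cat > fit.py <<'E'
from h import *
from scipy.optimize import least_squares
d=cam("top");s=cam("scene")
uv=np.array([(438,96),(598,370),(258,556),(108,272)])/4.+[170,110]-0.375
P=onz(d,uv,0.012)
J=np.array([(70,-125),(-130,-125),(-130,115),(70,115)])/1000.
print(P, [np.linalg.norm(P[i]-P[(i+1)%4]) for i in range(4)])
suv=np.array([(688,358),(505,636),(58,510)])/5.+[160,150]-0.4
SJ=J[[1,2,3]]
print(onz(s,suv,0.012))
def w(p,q):
    q=np.asarray(q,float).reshape(-1,3);c,n=np.cos(p[2]),np.sin(p[2])
    return np.c_[p[0]+c*q[:,0]-n*q[:,1],p[1]+n*q[:,0]+c*q[:,1],q[:,2]]
e=lambda p:np.r_[(proj(d,w(p,np.c_[J,[.012]*4]))-uv).ravel()]
r=least_squares(e,[P[:,0].mean(),P[:,1].mean(),0]);print(r.x,r.fun)
e2=lambda p:np.r_[e(p),(proj(s,w(p,np.c_[SJ,[.012]*3]))-suv).ravel()]
r2=least_squares(e2,r.x);print(r2.x,r2.fun)
p=r.x
pts=dict(wheel=(-70,104,111),ptr=(-22,15,38.5),tip=(-34,-78,143),gm=(-75,-78,90),gback=(-142,-78,90),front=(-7,-78,90))
for n,k in (("top",d),("scene",s)):
    im=k["img"].copy(); im=cv2.resize(im,None,fx=4,fy=4)
    for a,q in pts.items():
        u=proj(k,w(p,np.array(q)/1000))[0]; print(n,a,u,w(p,np.array(q)/1000)); cv2.circle(im,tuple(int(x) for x in u*4+1.5),4,(255,0,255),-1)
    cc=proj(k,w(p,np.c_[J,[.012]*4]))*4+1.5; cv2.polylines(im,[cc.astype(int)],True,(255,0,255),1)
    b=(170,110,370,260) if n=="top" else (160,150,320,280)
    save(n+"_o.png",im,tuple(4*x for x in b))
E
python3 fit.py
```

```text
[[0.650051   0.11180086 0.012     ]
 [0.47399172 0.02046824 0.012     ]
 [0.36696008 0.22999619 0.012     ]
 [0.54376025 0.31947126 0.012     ]] [np.float64(0.19833940521920324), np.float64(0.23528223723043992), np.float64(0.1981516796494191), np.float64(0.23329105881129883)]
[[0.47111257 0.03006915 0.012     ]
 [0.35916568 0.24167711 0.012     ]
 [0.53314143 0.32784287 0.012     ]]
[0.53324557 0.18852082 0.4730917 ] [ 1.02197155 -0.97198997  0.99038768 -0.22710577 -0.67362762  0.7814296
 -1.32963973  0.27922086]
[0.53229577 0.19109315 0.47374088] [-0.02097207 -0.59851524 -0.02689062  0.14357212 -1.68792379  1.21429114
 -2.36357414  0.721998    2.06064103 -1.57146293  1.28322862 -2.70819576
 -1.19999055 -2.28823313]
top wheel [222.22068893 221.23947531] [[0.42354748 0.24920302 0.111     ]]
top ptr [248.24044947 189.00188247] [[0.50682736 0.19184918 0.0385    ]]
top tip [287.00525605 165.23634361] [[0.53851997 0.10359626 0.143     ]]
top gm [294.55943325 185.84522166] [[0.50202325 0.08491499 0.09      ]]
top gback [309.1223022  211.45406559] [[0.44238227 0.05438708 0.09      ]]
top front [280.001522   160.34651082] [[0.56255439 0.11589855 0.09      ]]
scene wheel [236.31306606 217.28826746] [[0.42354748 0.24920302 0.111     ]]
scene ptr [232.66411659 225.58061064] [[0.50682736 0.19184918 0.0385    ]]
scene tip [256.04456664 166.33785384] [[0.53851997 0.10359626 0.143     ]]
scene gm [272.46410872 191.82277534] [[0.50202325 0.08491499 0.09      ]]
scene gback [301.63878224 197.44509966] [[0.44238227 0.05438708 0.09      ]]
scene front [244.22066818 186.39378912] [[0.56255439 0.11589855 0.09      ]]
```

```bash
echo
```

```text
(no output)
```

View pics/top_o.png

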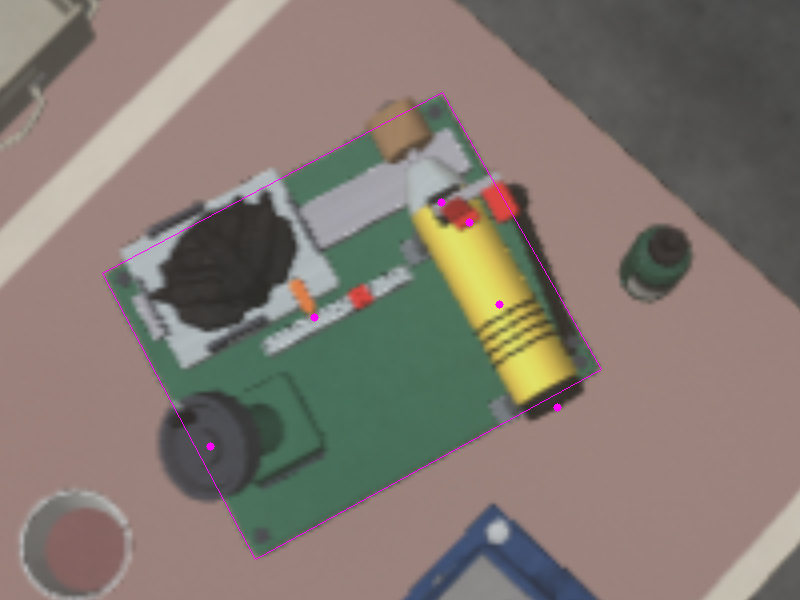

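View pics/scene_o.png

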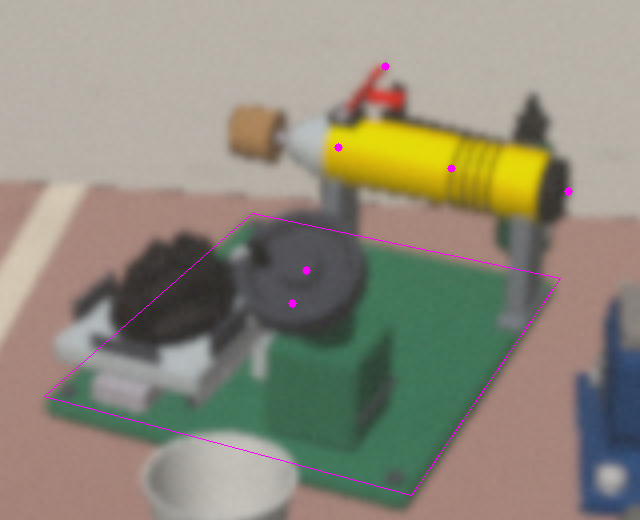

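Emit:
play_rows(motion=[2,0,-3,0,0,0,0.9,3,0,-3,0,0,0,0.9,3,-1,-3,0,0,0,0.9,3,-2,-3,0,0,0,0.9,3,-2,-2,0,0,0,0.9,3,-2,-1,0,0,0,0.9,3,-2,0,0,0,0,0.9,3,-2,0,0,0,0,0.9])

```text
time_s: 1.02
ee_pos: [0.4207, -0.341, 0.3687]
tool_rot: [0.974, 0.227, 0.001, 0.001]
wrist_force: [0.7, -0.3, 0.1]
finger_gap: 0.902
```

Emit:
play_rows(motion=[3,-2,0,0,0,0,0.9,3,-2.5,0,0,0,0,0.9,3,-2.5,0,0,0,0,0.9,2,-3,0,0,0,0,0.9,2,-3,0,0,0,0,0.9,2,-3,0,0,0,0,0.9,2,-3,0,0,0,0,0.9,2,-3,0,0,0,0,0.9])

```text
time_s: 1.68
ee_pos: [0.4925, -0.059, 0.3676]
tool_rot: [0.974, 0.227, 0.0, -0.0]
wrist_force: [0.9, -0.8, -0.6]
finger_gap: 0.901
```

```bash
cat >> h.py <<'E'
import json
JP=np.array([0.53324557,0.18852082,0.4730917])
def toj(P,p=JP):
    q=np.asarray(P,float).reshape(-1,3)-[p[0],p[1],0];c,n=np.cos(p[2]),np.sin(p[2])
    return np.c_[c*q[:,0]+n*q[:,1],-n*q[:,0]+c*q[:,1],q[:,2]]
def tow(q,p=JP):
    q=np.asarray(q,float).reshape(-1,3);c,n=np.cos(p[2]),np.sin(p[2])
    return np.c_[p[0]+c*q[:,0]-n*q[:,1],p[1]+n*q[:,0]+c*q[:,1],q[:,2]]
def st(p=JP):
    s=robot.state(); Rj=R.from_euler("z",-p[2])*R.from_quat(s["tool_rot"])
    print("t %.2f"%s["time_s"],"q",s["qpos"].round(3),"jig mm",(toj(s["ee_pos"],p)*1000).round(1),"gap %.3f"%s["finger_gap"],"F",s["wrist_force"].round(1))
    print("tool axes in jig (cols)\n",Rj.as_matrix().round(3))
    open("log.jsonl","a").write(json.dumps([list(map(float,s[k])) for k in("qpos","ee_pos","tool_rot")])+"\n")
    return s,Rj
E
python3 -c "
from h import *
st()
d=cam('wrist');save('w1.png',d['img'],None,1.5)"
```

```text
t 1.68 q [-0.259  0.1    1.502  0.     1.539  0.853] jig mm [[-149.1 -201.7  367.6]] gap 0.901 F [ 0.9 -0.8 -0.6]
tool axes in jig (cols)
 [[ 1.    -0.014  0.   ]
 [-0.014 -1.    -0.   ]
 [ 0.     0.    -1.   ]]
```

View pics/w1.png

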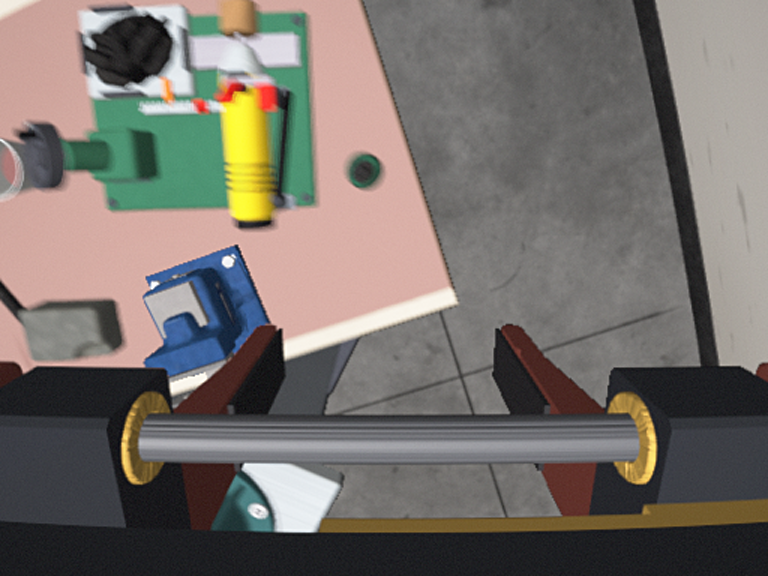

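Emit:
play_rows(motion=[-1,-3,0,0,0,0,0.9,-1,-3,0,0,0,0,0.9,-1,-3,0,0,0,0,0.9,-1,-3,0,0,0,0,0.9,-1,-3,0,0,0,0,0.9,0,-2,0,0,0,0,0.9,0,0,0,0,0,0,0.9,0,0,0,0,0,0,0.9])

```text
time_s: 2.4
ee_pos: [0.3723, 0.0698, 0.3678]
tool_rot: [0.974, 0.228, 0.001, 0.0]
wrist_force: [0.5, 1.1, -0.9]
finger_gap: 0.896
```

```bash
python3 -c "
from h import *
st()
d=cam('wrist');save('w2.png',d['img'],(0,0,512,260),1.5)
import pickle;pickle.dump(d,open('w2.pkl','wb'))
im=d['img'][0:200,150:420];save('w2c.png',im,None,2.9)
"
```

```text
t 2.40 q [ 0.003 -0.095  1.697 -0.     1.538  1.112] jig mm [[-197.4  -32.4  367.8]] gap 0.896 F [ 0.5  1.1 -0.9]
tool axes in jig (cols)
 [[ 1.    -0.012  0.001]
 [-0.012 -1.    -0.001]
 [ 0.001  0.001 -1.   ]]
```

View pics/w2.png

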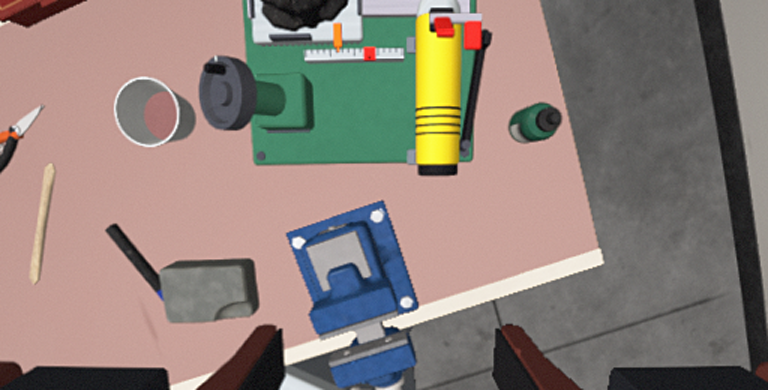

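```bash
python3 -c "
from h import *
import pickle
d=pickle.load(open('w2.pkl','rb'));im=d['img']
print('cam jig',toj(d['xyz']))
save('w2d.png',im,(190,10,290,60),8)
hsv=cv2.cvtColor(im,cv2.COLOR_RGB2HSV)
red=cv2.inRange(hsv,(0,180,120),(4,255,255))|cv2.inRange(hsv,(175,180,120),(180,255,255))
ora=cv2.inRange(hsv,(6,180,150),(15,255,255))
for nm,m in(('red',red),('or',ora)):
    n,l,s,c=cv2.connectedComponentsWithStats(m)
    for i in range(1,n):
        if s[i][4]>8 and s[i][1]<70:
            print(nm,s[i],c[i].round(1)); 
            for z in (.03,.0385): print(z,(toj(onz(d,c[i],z))*1000).round(1))
cor=np.array([(254,163),(472,159)])/1.5-.17
print((toj(onz(d,cor,.012))*1000).round(1))
gb=np.array([(252,67),(312,73),(312,128)])/1.5-.17
"

```

```text
cam jig [[-0.12828284 -0.03296376  0.53034335]]
red [290  12  12  12 130] [295.4  17.6]
0.03 [[  4.5 -89.   30. ]]
0.0385 [[  2.2 -88.1  38.5]]
red [310  15  11  18 197] [315.   23.5]
0.03 [[  -3.8 -118.4   30. ]]
0.0385 [[  -5.9 -116.9   38.5]]
red [243  32   7   8  56] [246.   35.5]
0.03 [[-19.9 -15.3  30. ]]
0.0385 [[-21.7 -15.6  38.5]]
or [223  18   1   9   9] [223.  22.]
0.03 [[-0.4 18.5 30. ]]
0.0385 [[-2.6 17.6 38.5]]
or [223  18   5  16  23] [225.7  26.8]
0.03 [[-7.2 14.6 30. ]]
0.0385 [[-9.2 13.8 38.5]]
or [291  19  12   6  17] [297.5  22.9]
0.03 [[ -3.  -92.2  30. ]]
0.0385 [[ -5.1 -91.2  38.5]]
[[-124.7  113.    12. ]
 [-123.7 -123.8   12. ]]
```

View pics/w2d.png

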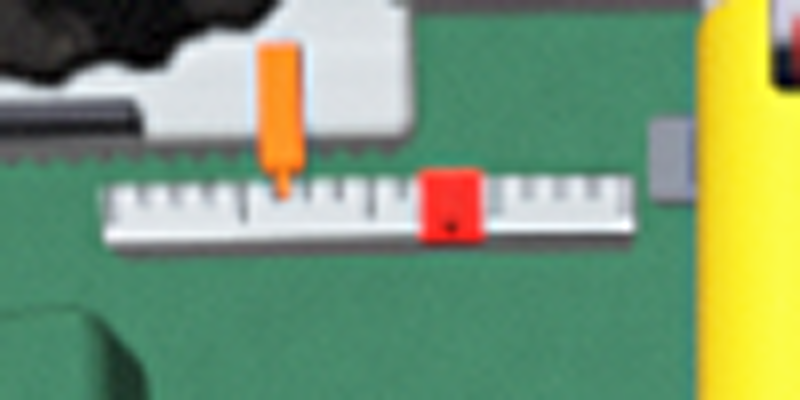

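```bash
python3 -c "
from h import *
import pickle
d=pickle.load(open('w2.pkl','rb'));im=d['img']
f=lambda uv,z:(toj(onz(d,np.array(uv)/1.5-.17,z))*1000).round(1)
print('barrel axis, back end',f([(438,60),(438,140),(438,166),(438,174)],.09))
print('wheel',f([(228,93)],.111))
print('ptr tip',(toj(onz(d,[(224.9,34.)],.0385))*1000).round(1))
print('cup rim',f([(147,110)],.062), 'bottle top',f([(549,119)],.101))
# expected projections
for n,q in dict(wheel=(-70,104,111),back=(-142,-78,90),c1=(-130,115,12),c2=(-130,-125,12),gb=(-45,45,63),gb2=(-95,45,63),peg=(-70,104,111)).items():
    print(n,(proj(d,tow(np.array(q)/1000.))+.17)*1.5)
save('w2e.png',im,(120,20,320,130),4)
"

```

```text
barrel axis, back end [[ -38.9  -77.9   90. ]
 [-107.3  -78.6   90. ]
 [-130.4  -78.9   90. ]
 [-137.7  -78.9   90. ]]
wheel [[-66.4 103.3 111. ]]
ptr tip [[-19.2  15.4  38.5]]
cup rim [[-72.3 200.5  62. ]] bottle top [[ -90.1 -175.9  101. ]]
wheel [[227.58445622  97.37258184]]
back [[436.92726476 178.79408346]]
c1 [[252.57833212 167.98930082]]
c2 [[472.94393579 164.97199717]]
gb [[304.38780878  75.0122283 ]]
gb2 [[306.90361508 129.97049103]]
peg [[227.58445622  97.37258184]]
```

View pics/w2e.png

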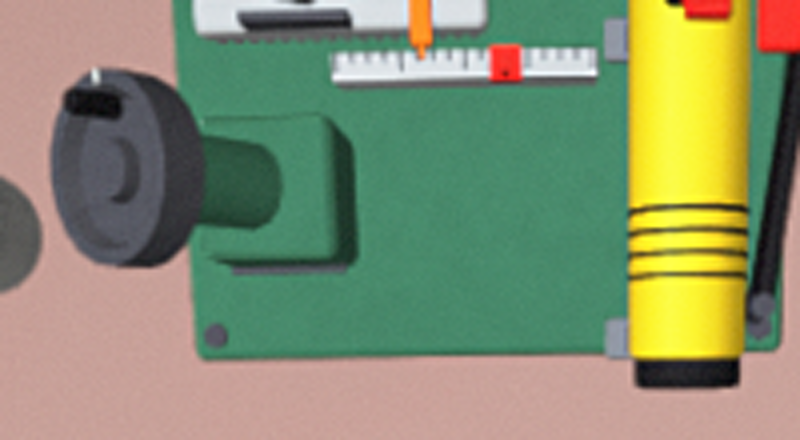

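Emit:
play_rows(motion=[2,-3.5,0,0,0,0,0.9,2,-3.5,0,0,0,0,0.9,2,-3.5,0,0,0,0,0.9,2,-3.5,0,0,0,0,0.9,2,-3.5,0,0,0,0,0.9,2,-3.5,0,0,0,0,0.9,1,-2,0,0,0,-0.1,0.9,0,0,0,0,0,-0.12,0.9])

```text
time_s: 3.12
ee_pos: [0.3889, 0.337, 0.3666]
tool_rot: [0.942, 0.336, 0.0, -0.001]
wrist_force: [1.5, -0.2, 0.6]
finger_gap: 0.902
```

Emit:
play_rows(motion=[0,0,0,0,0,-0.12,0.9,0,0,0,0,0,-0.12,0.9,0,0,0,0,0,-0.12,0.9,0,0,0,0,0,-0.12,0.9,0,0,0,0,0,-0.12,0.9,0,0,0,0,0,-0.12,0.9,0,0,0,0,0,-0.12,0.9,0,0,0,0,0,-0.12,0.9])

```text
time_s: 3.78
ee_pos: [0.389, 0.3326, 0.367]
tool_rot: [0.681, 0.732, -0.0, 0.0]
wrist_force: [-0.7, 0.3, -0.2]
finger_gap: 0.904
```

Emit:
play_rows(motion=[0,0,0,0,0,-0.12,0.9,0,0,0,0,0,-0.12,0.9,0,0,0,0,0,-0.12,0.9,0,0,0,0,0,-0.12,0.9,0,0,0,0,0,-0.12,0.9,0,0,0,0,0,-0.12,0.9,0,0,0,0,0,-0.12,0.9,0,0,0,0,0,-0.12,0.9])

```text
time_s: 4.45
ee_pos: [0.389, 0.3326, 0.367]
tool_rot: [0.266, 0.964, -0.0, 0.0]
wrist_force: [0.3, -0.8, -0.5]
finger_gap: 0.898
```

Emit:
play_rows(motion=[0,0,0,0,0,-0.12,0.9,0,0,0,0,0,-0.12,0.9,0,0,0,0,0,-0.12,0.9,0,0,0,0,0,-0.12,0.9,0,0,0,0,0,-0.12,0.9,0,0,0,0,0,-0.12,0.9,0,0,0,0,0,-0.12,0.9,0,0,0,0,0,-0.12,0.9])

```text
time_s: 5.12
ee_pos: [0.389, 0.3326, 0.3671]
tool_rot: [-0.209, 0.978, -0.0, -0.0]
wrist_force: [-1.1, -0.2, -0.2]
finger_gap: 0.901
```

```bash
sed -i 's/^JP=.*/JP=np.array([0.5350,0.1894,0.4731])/' h.py; python3 -c "
from h import *
st()"
```

```text
t 5.12 q [ 0.573  0.126  1.473 -0.     1.543 -1.42 ] jig mm [[-64.7 194.  367.1]] gap 0.901 F [-1.1 -0.2 -0.2]
tool axes in jig (cols)
 [[-0.999  0.051 -0.   ]
 [ 0.051  0.999 -0.   ]
 [ 0.    -0.    -1.   ]]
```

Emit:
play_rows(motion=[0,0,0,0,0,-0.051,0.9,0,0,0,0.11,0,0,0.9,0,0,0,0.1,0,0,0.9,0,0,0,0.1,0,0,0.9,0,0,0,0.1,0,0,0.9,0,0,0,0.1,0,0,0.9,0,0,0,0.1,0,0,0.9,0,0,0,0,0,0,0.9])

```text
time_s: 5.78
ee_pos: [0.3871, 0.3346, 0.3643]
tool_rot: [-0.223, 0.927, -0.295, 0.068]
wrist_force: [0.5, -0.2, -0.3]
finger_gap: 0.898
```

```bash
python3 -c "
from h import *
s,Rj=st()
# error to target: wheel axis
a=np.array([0,np.sin(np.radians(35)),np.cos(np.radians(35))]);c=np.array([-.070,.104,.111])
p=toj(s['ee_pos'])[0]
T=np.array([[-1,0,0],[0,a[2],-a[1]],[0,-a[1],-a[2]]]) # cols x,y,z
print('rot err tool',(Rj.inv()*R.from_matrix(T)).as_rotvec())
for h in (.09,-.009): print(h,'shift tool cm',Rj.inv().apply(c+h*a-p)*100)
d=cam('wrist');save('w3.png',d['img'],None,1.5)
"
```

```text
t 5.78 q [ 0.959  0.312  1.401 -0.54   1.728 -1.088] jig mm [[-65.5 196.6 364.3]] gap 0.898 F [ 0.5 -0.2 -0.3]
tool axes in jig (cols)
 [[-1.    -0.001 -0.006]
 [ 0.003  0.817 -0.577]
 [ 0.005 -0.577 -0.816]]
rot err tool [-0.00459167 -0.00586072  0.0009699 ]
0.09 shift tool cm [ 0.34258993  7.02256164 17.03126332]
-0.009 shift tool cm [ 0.28454725  7.06799058 26.93098894]
```

View pics/w3.png

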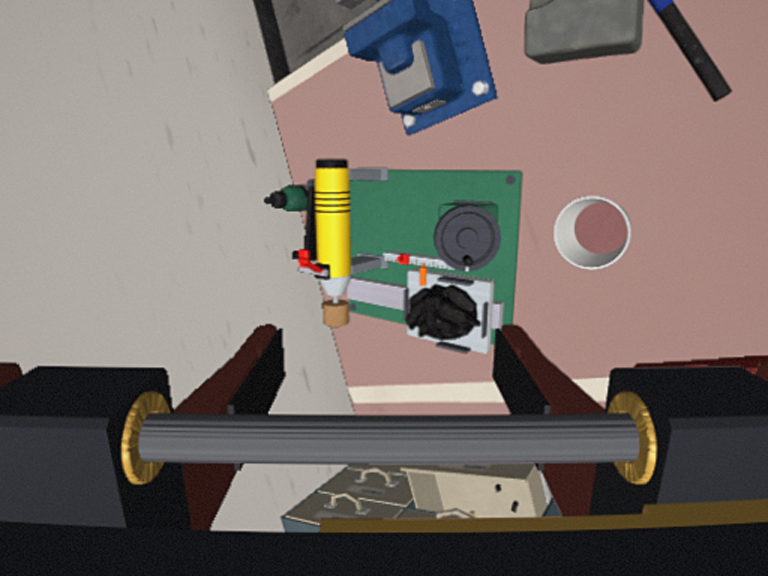

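Emit:
play_rows(motion=[0,1.4,3.4,0,0,0,0.95,0,1.4,3.4,0,0,0,0.95,0.1,1.4,3.4,0,0,0,0.95,0.1,1.4,3.4,0,0,0,0.95,0.1,1.4,3.2,0,0,0,0.95,0,0,0,0,0,0,0.95,0,0,0,0,0,0,0.95])

```text
time_s: 6.42
ee_pos: [0.4026, 0.2957, 0.1896]
tool_rot: [-0.22, 0.928, -0.292, 0.068]
wrist_force: [-0.4, -0.9, 0.6]
finger_gap: 0.949
```

```bash
cat > wh.py <<'E'
from h import *
s,Rj=st()
a=np.array([0,np.sin(np.radians(35)),np.cos(np.radians(35))]);c=np.array([-.070,.104,.111])
p=toj(s['ee_pos'])[0]
T=np.array([[-1,0,0],[0,a[2],-a[1]],[0,-a[1],-a[2]]])
print('rot err tool',(Rj.inv()*R.from_matrix(T)).as_rotvec())
for h in (.09,-.009): print(h,'shift tool cm',Rj.inv().apply(c+h*a-p)*100)
d=cam('wrist');im=d['img'].copy()
g=cv2.cvtColor(im,cv2.COLOR_RGB2GRAY)
# predicted rim circle at face +8mm
th=np.linspace(0,2*np.pi,60);C=c+.008*a+.03*(np.cos(th)[:,None]*[1,0,0]+np.sin(th)[:,None]*np.array([0,a[2],-a[1]]))
u=proj(d,tow(C));print('pred face centre px',proj(d,tow(c+.008*a)))
import pickle;pickle.dump(d,open('w4.pkl','wb'))
cv2.polylines(im,[u.round().astype(int)],True,(255,0,255),1)
save('w4.png',im,None,1.5)
E
python3 wh.py
```

```text
t 6.42 q [ 0.895  0.437  1.67  -0.561  1.357 -0.929] jig mm [[-69.4 154.9 189.6]] gap 0.949 F [-0.4 -0.9  0.6]
tool axes in jig (cols)
 [[-1.     0.005 -0.007]
 [ 0.008  0.82  -0.573]
 [ 0.003 -0.573 -0.82 ]]
rot err tool [ 0.00101747 -0.00656626 -0.00480128]
0.09 shift tool cm [0.05454141 0.33432096 0.35714147]
-0.009 shift tool cm [-0.01048799  0.32440418 10.25692292]
pred face centre px [[263.02190088 193.32801883]]
```

View pics/w4.png

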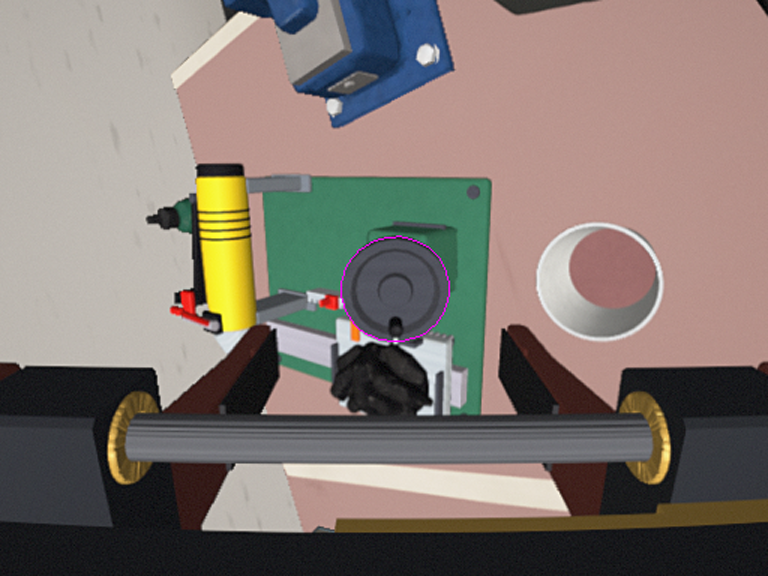

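Emit:
play_rows(motion=[0,0.3,2,0,0,0,0.95,0,0,2,0,0,0,0.95,0,0,2,0,0,0,0.95,0,0,2,0,0,0,0.95,0,0,1.5,0,0,0,0.95,0,0,0.7,0,0,0,0.95,0,0,0,0,0,0,0.95], force=12)

```text
time_s: 7.05
ee_pos: [0.4286, 0.2476, 0.1054]
tool_rot: [-0.22, 0.928, -0.292, 0.07]
wrist_force: [0.4, -0.3, -0.2]
finger_gap: 0.95
```

```bash
sed -i s/w4/w5/ wh.py; python3 wh.py
```

```text
t 7.05 q [ 0.805  0.524  1.795 -0.638  1.137 -0.864] jig mm [[-68.2 100.3 105.4]] gap 0.950 F [ 0.4 -0.3 -0.2]
tool axes in jig (cols)
 [[-1.     0.006 -0.002]
 [ 0.006  0.82  -0.572]
 [-0.002 -0.572 -0.82 ]]
rot err tool [ 0.00157376 -0.00175495 -0.00607524]
0.09 shift tool cm [ 1.98538679e-01 -5.89990721e-03 -9.66757235e+00]
-0.009 shift tool cm [ 0.18111746 -0.02142722  0.23240014]
pred face centre px [[258.91209149 241.67157116]]
```

View pics/w5.png

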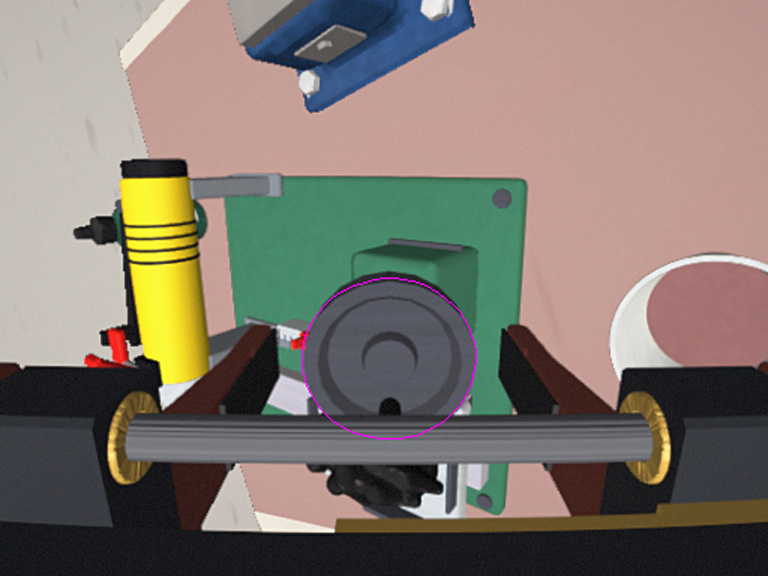

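Emit:
play_rows(motion=[0.2,0,0.2,0,0,0,0.95,0,0,0,0,0,0,0.5,0,0,0,0,0,0,0.5,0,0,0,0,0,0,0.5,0,0,0,0,0,0,0.5,0,0,0,0,0,0,0.5,0,0,0,0,0,0,0.5], force=12)

```text
time_s: 7.68
ee_pos: [0.4265, 0.2453, 0.1034]
tool_rot: [-0.221, 0.928, -0.293, 0.07]
wrist_force: [-0.5, -1.7, 6.3]
finger_gap: 0.677
```

```bash
python3 -c "
from h import *
s,_=st();print(s['torque'])"
```

```text
t 7.68 q [ 0.806  0.525  1.803 -0.641  1.132 -0.859] jig mm [[-71.2  99.2 103.4]] gap 0.677 F [-0.5 -1.7  6.3]
tool axes in jig (cols)
 [[-1.     0.004 -0.002]
 [ 0.005  0.819 -0.574]
 [-0.    -0.574 -0.819]]
[-0.36939749 -0.29391793  0.07527152]
```

Emit:
play_rows(motion=[0,0,0,0,0,0.06,0.5,0,0,0,0,0,0.1,0.5,0,0,0,0,0,0.1,0.5,0,0,0,0,0,0.1,0.5,0,0,0,0,0,0.1,0.5,0,0,0,0,0,0.1,0.5,0,0,0,0,0,0.1,0.5,0,0,0,0,0,0.1,0.5])

```text
time_s: 8.35
ee_pos: [0.4264, 0.246, 0.1029]
tool_rot: [0.141, 0.943, -0.244, 0.174]
wrist_force: [0.7, 0.4, 2.2]
finger_gap: 0.685
```

```bash
cat > q.py <<'E'
from h import *
import sys
s,_=st();print(s['torque'].round(2))
t=cam('top')
save(sys.argv[1],t['img'],(190,140,300,240),6)
E
python3 q.py t6.png
```

```text
t 8.35 q [ 0.806  0.526  1.802 -0.64   1.13  -0.094] jig mm [[-70.8  99.9 102.9]] gap 0.685 F [0.7 0.4 2.2]
tool axes in jig (cols)
 [[-0.719  0.695 -0.002]
 [ 0.571  0.589 -0.572]
 [-0.397 -0.412 -0.82 ]]
[ 0.18 -0.07  0.12]
```

View pics/t6.png

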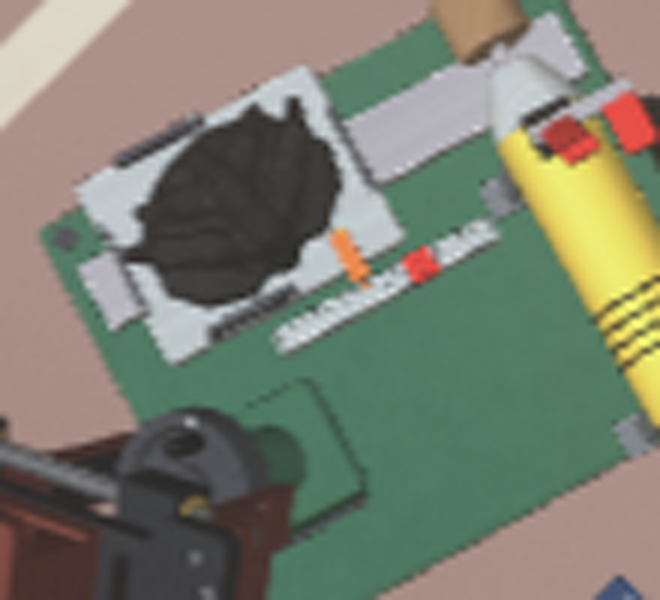

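Emit:
play_rows(motion=[0,0,0,0,0,0.1,0.5,0,0,0,0,0,0.1,0.5,0,0,0,0,0,0.1,0.5,0,0,0,0,0,0.1,0.5,0,0,0,0,0,0.1,0.5,0,0,0,0,0,0.1,0.5,0,0,0,0,0,0.1,0.5,0,0,0,0,0,0.1,0.5])

```text
time_s: 9.07
ee_pos: [0.4271, 0.2467, 0.1028]
tool_rot: [0.496, 0.815, -0.157, 0.255]
wrist_force: [2.1, 2.5, -0.3]
finger_gap: 0.674
```

Emit:
play_rows(motion=[0,0,0,0,0,0.1,0.5,0,0,0,0,0,0.1,0.5,0,0,0,0,0,0.1,0.5,0,0,0,0,0,0.1,0.5,0,0,0,0,0,0.1,0.5,0,0,0,0,0,0.1,0.5,0,0,0,0,0,0.1,0.5,0,0,0,0,0,0.1,0.5])

```text
time_s: 9.73
ee_pos: [0.428, 0.2469, 0.103]
tool_rot: [0.774, 0.558, -0.044, 0.297]
wrist_force: [5.1, 0.5, 0.1]
finger_gap: 0.679
```

Emit:
play_rows(motion=[0,0,0,0,0,0.1,0.5,0,0,0,0,0,0.1,0.5,0,0,0,0,0,0.1,0.5,0,0,0,0,0,0,0.5,0,0,0,0,0,0,0.5])

```text
time_s: 10.15
ee_pos: [0.4283, 0.2468, 0.1031]
tool_rot: [0.848, 0.437, -0.0, 0.3]
wrist_force: [5.5, -1.0, 0.2]
finger_gap: 0.676
```

```bash
cat >> q.py <<'E'
im=t['img'];hsv=cv2.cvtColor(im,cv2.COLOR_RGB2HSV)
for nm,m in(('red',cv2.inRange(hsv,(0,150,120),(6,255,255))|cv2.inRange(hsv,(174,150,120),(180,255,255))),('or',cv2.inRange(hsv,(7,120,140),(16,255,255)))):
    n,l,s,c=cv2.connectedComponentsWithStats(m)
    for i in range(1,n):
        if s[i][4]>4 and 235<c[i][0]<275: print(nm,s[i],c[i].round(1),(toj(onz(t,c[i],.0385))*1000).round(1))
for y in (15,0,-15): print('proj',y,proj(t,tow([-.022,y/1e3,.0385])))
E
python3 q.py t7.png
```

```text
t 10.15 q [ 0.805  0.526  1.801 -0.643  1.129  1.799] jig mm [[-68.9  99.7 103.1]] gap 0.676 F [ 5.5 -1.   0.2]
tool axes in jig (cols)
 [[ 0.887  0.461  0.002]
 [ 0.379 -0.727 -0.572]
 [-0.263  0.509 -0.82 ]]
[ 0.19 -0.82  0.52]
red [258 181   5   6  19] [259.8 183.7] [[-26.  -15.3  38.5]]
or [252 175   6   9  27] [254.7 179. ] [[ -9.9 -10.2  38.5]]
proj 15 [[247.85561958 188.29013267]]
proj 0 [[253.36170925 185.31923244]]
proj -15 [[258.85803243 182.35399441]]
```

View pics/t7.png

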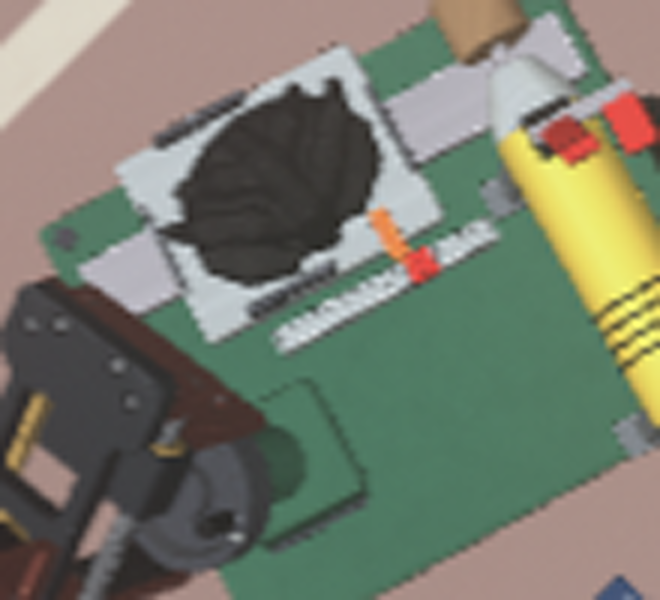

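Emit:
play_rows(motion=[0,0,0,0,0,0.1,0.5,0,0,0,0,0,0.1,0.5,0,0,0,0,0,0.1,0.5,0,0,0,0,0,0.1,0.5,0,0,0,0,0,0.1,0.5,0,0,0,0,0,0.04,0.5,0,0,0,0,0,0,0.5,0,0,0,0,0,0,0.5])

```text
time_s: 10.87
ee_pos: [0.4286, 0.2464, 0.1035]
tool_rot: [0.934, 0.195, 0.08, 0.29]
wrist_force: [7.5, -1.9, 1.1]
finger_gap: 0.678
```

```bash
python3 q.py t8.png; python3 -c "
from h import *
d=cam('wrist');save('w8.png',d['img'],None,1.5)
d=cam('scene');save('s8.png',d['img'],(160,150,320,280),5)"
```

```text
t 10.87 q [ 0.805  0.526  1.801 -0.644  1.129  2.339] jig mm [[-68.7  99.2 103.5]] gap 0.678 F [ 7.5 -1.9  1.1]
tool axes in jig (cols)
 [[ 0.998 -0.061  0.002]
 [-0.049 -0.818 -0.573]
 [ 0.036  0.572 -0.819]]
[-0.05 -1.04  0.5 ]
red [257 181   6   6  20] [259.6 183.7] [[-25.8 -15.1  38.5]]
or [254 174   6   9  26] [256.5 177.9] [[ -9.7 -15.2  38.5]]
proj 15 [[247.85561958 188.29013267]]
proj 0 [[253.36170925 185.31923244]]
proj -15 [[258.85803243 182.35399441]]
```

View pics/t8.png

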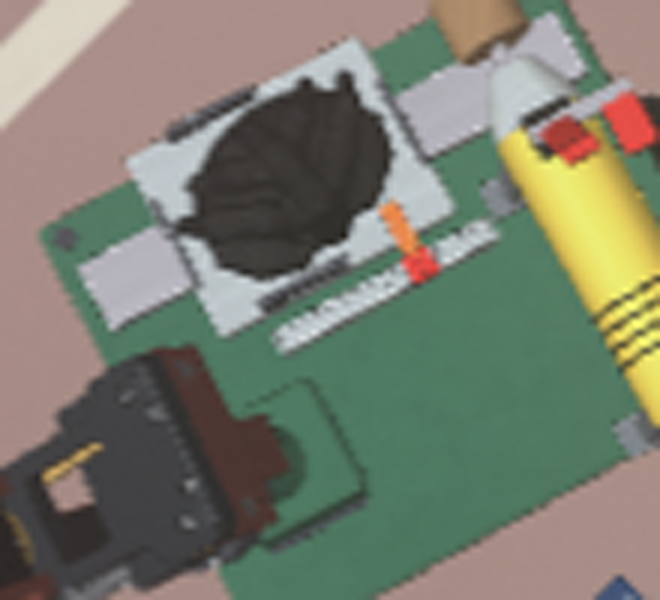

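View pics/w8.png

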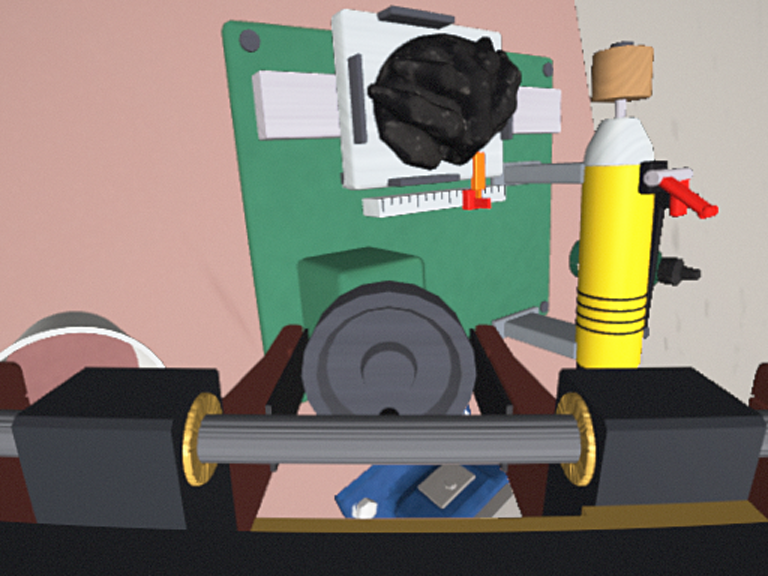

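```bash
python3 -c "
from h import *
d=cam('wrist');save('w9.png',d['img'],(280,90,360,150),10)
import pickle;pickle.dump(d,open('w9.pkl','wb'))
print('cam',toj(d['xyz']))
for z in (.026,.032,.038,.0385,.045): print(z,proj(d,tow([[-.022,-.0155,z],[-.026,-.0155,z]])))
"
```

```text
cam [[8.05842779e-05 1.88845089e-01 2.39229921e-01]]
0.026 [[308.79994261 130.84955975]
 [308.90281323 135.17457307]]
0.032 [[313.38554914 130.99334802]
 [313.47525566 135.39014202]]
0.038 [[318.12571432 131.14362002]
 [318.20129295 135.6144842 ]]
0.0385 [[318.5279374  131.15644805]
 [318.60229297 135.63359129]]
0.045 [[323.86131928 131.32768397]
 [323.91909983 135.88799534]]
```

View pics/w9.png

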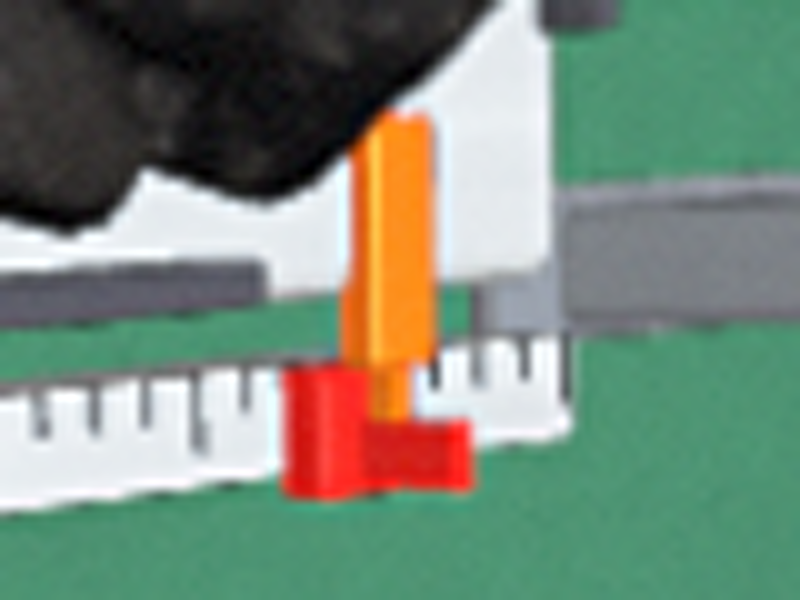

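View pics/s8.png

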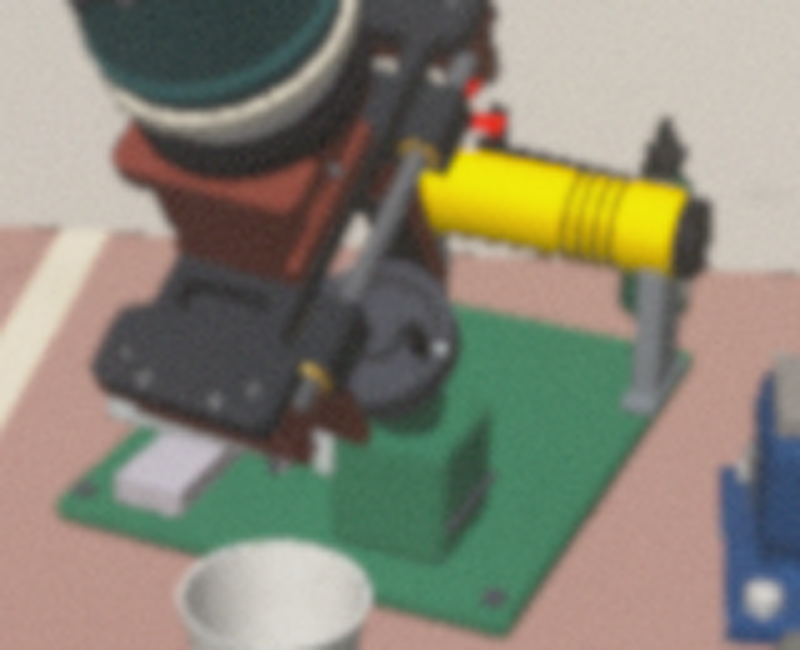

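```bash
python3 -c "
from h import *
import pickle
from scipy.optimize import least_squares
d=pickle.load(open('w9.pkl','rb'))
u=lambda y,z,x=-.024: proj(d,tow([[x,y/1e3,z/1e3]]))[0][0]
print('slope y',u(-15.5,38)-u(-14.5,38))
for z in(36,38,40):
  print('flag from left edge/fin if block top z',z,[round(least_squares(lambda p:u(p[0]+o,zz)-m,[-15]).x[0],2) for o,zz,m in((6,z-6,308.),(1.5,z,316.))])
for z in (38,38.5,39.5): print('ptr',z,[round(least_squares(lambda p:u(p[0]+o,zz,-.022)-m,[-15]).x[0],2) for o,zz,m in((-1,z,320.7),(1,z-2,316.5))])
"
```

```text
slope y 0.7892592439545183
flag from left edge/fin if block top z 36 [np.float64(-16.58), np.float64(-16.28)]
flag from left edge/fin if block top z 38 [np.float64(-14.67), np.float64(-14.27)]
flag from left edge/fin if block top z 40 [np.float64(-12.75), np.float64(-12.26)]
ptr 38 [np.float64(-17.78), np.float64(-16.46)]
ptr 38.5 [np.float64(-17.27), np.float64(-15.96)]
ptr 39.5 [np.float64(-16.23), np.float64(-14.95)]
```

Emit:
play_rows(motion=[0,0,0,0,0,0,0.95,0,0,0,0,0,0,0.95,0,0,0,0,0,0,0.95,0,0,0,0,0,0,0.95,0,0,-1,0,0,0,0.95,0,0,-2,0,0,0,0.95,0,0,-3,0,0,0,0.95,0,0,-3,0,0,0,0.95])

```text
time_s: 11.73
ee_pos: [0.4016, 0.2915, 0.1773]
tool_rot: [0.934, 0.194, 0.077, 0.29]
wrist_force: [0.1, 0.5, 0.1]
finger_gap: 0.95
```

Emit:
play_rows(motion=[0,0,-3,0,0,0,0.95,-1,0,-3,0.1,0,0,0.95,-2,1,-3,0.1,0,0,0.95,-2,1,-3,0.1,0,0,0.95,-2,2,0,0.1,0,0,0.95,-2,3,0,0.1,0,0,0.95,-2,3,0,0.11,0,0,0.95,0,0,0,0,0,0,0.95])

```text
time_s: 12.4
ee_pos: [0.3153, 0.2139, 0.3009]
tool_rot: [0.979, 0.204, 0.018, 0.01]
wrist_force: [-0.5, -0.9, -0.3]
finger_gap: 0.95
```

```bash
python3 q.py t10.png; python3 -c "
from h import *
d=cam('wrist');save('w10.png',d['img'],None,1.5);print(toj(d['xyz']))
import pickle;pickle.dump(d,open('w10.pkl','wb'))"
```

```text
t 12.40 q [ 0.442 -0.063  1.83  -0.028  1.344  1.608] jig mm [[-184.4  121.9  300.9]] gap 0.950 F [-0.5 -0.9 -0.3]
tool axes in jig (cols)
 [[ 0.998 -0.063  0.03 ]
 [-0.062 -0.998 -0.028]
 [ 0.031  0.026 -0.999]]
[0.01 0.08 0.04]
red [257 181   6   6  20] [259.6 183.7] [[-25.8 -15.1  38.5]]
or [254 174   6   9  26] [256.5 177.9] [[ -9.7 -15.2  38.5]]
proj 15 [[247.85561958 188.29013267]]
proj 0 [[253.36170925 185.31923244]]
proj -15 [[258.85803243 182.35399441]]
[[-0.11879341  0.12473201  0.46505107]]
```

View pics/w10.png

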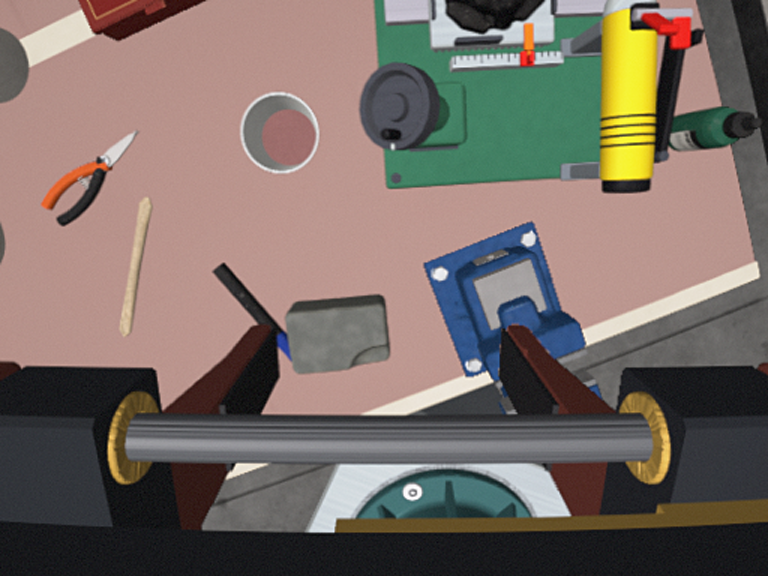

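```bash
cat > go.py <<'E'
from h import *
import sys
s,Rj=st()
T=R.from_matrix(np.diag([1,-1,-1.]))
print('rot err tool',(Rj.inv()*T).as_rotvec().round(3))
t=np.array(list(map(float,sys.argv[1:4])))/1000
print('shift cm, tool',Rj.inv().apply(t-toj(s['ee_pos'])[0])*100)
E
python3 go.py -140 -10 290
```

```text
t 12.50 q [ 0.455 -0.057  1.826 -0.029  1.343  1.619] jig mm [[-182.2  126.4  300.2]] gap 0.946 F [-0.2 -0.1  0.9]
tool axes in jig (cols)
 [[ 0.998 -0.06   0.029]
 [-0.06  -0.998 -0.029]
 [ 0.031  0.027 -0.999]]
rot err tool [ 0.028 -0.03  -0.06 ]
shift cm, tool [ 4.99546445 13.32393808  1.53305661]
```

Emit:
play_rows(motion=[1,2.6,0.3,0,0,0,0.95,1,2.6,0.3,0,0,0,0.95,1,2.6,0.3,0,0,0,0.95,1,2.6,0.3,0,0,0,0.95,1,2.6,0.3,0,0,0,0.95,0,0,0,0.028,-0.03,-0.06,0.95,0,0,0,0,0,0,0.95,0,0,0,0,0,0,0.95])

```text
time_s: 13.17
ee_pos: [0.4139, 0.1242, 0.2886]
tool_rot: [0.971, 0.238, -0.002, 0.0]
wrist_force: [0.1, 1.5, -0.8]
finger_gap: 0.946
```

```bash
python3 go.py -100 -78 170; python3 -c "
from h import *
d=cam('wrist');print(toj(d['xyz']))
save('w11.png',d['img'],None,1.5);save('w11c.png',d['img'],(200,20,300,95),8)
import pickle;pickle.dump(d,open('w11.pkl','wb'))"
```

```text
t 13.17 q [ 1.320e-01  5.000e-02  1.748e+00 -1.000e-03  1.347e+00  1.222e+00] jig mm [[-137.5   -2.9  288.6]] gap 0.946 F [ 0.1  1.5 -0.8]
tool axes in jig (cols)
 [[ 1.     0.008 -0.003]
 [ 0.008 -1.     0.   ]
 [-0.003 -0.    -1.   ]]
rot err tool [-0.     0.003  0.008]
shift cm, tool [ 3.72854733  7.54380869 11.8479549 ]
[[-0.06778369 -0.00222544  0.45089428]]
```

View pics/w11.png

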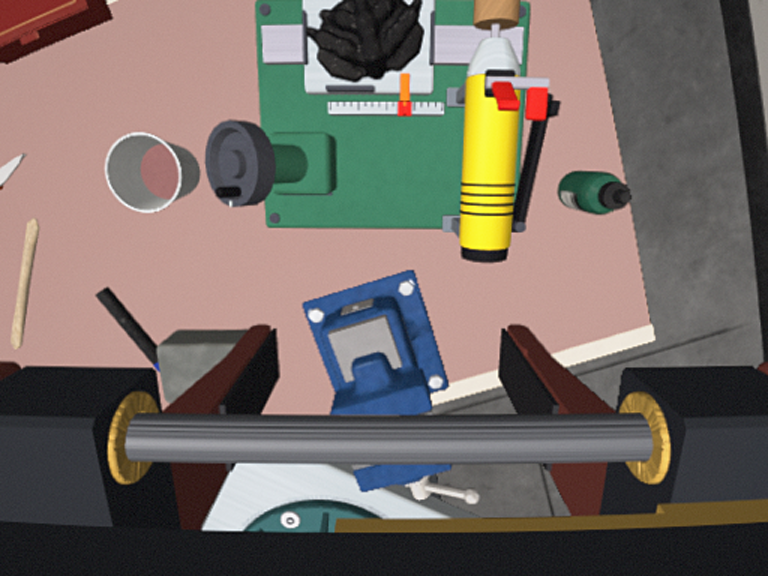

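View pics/w11c.png

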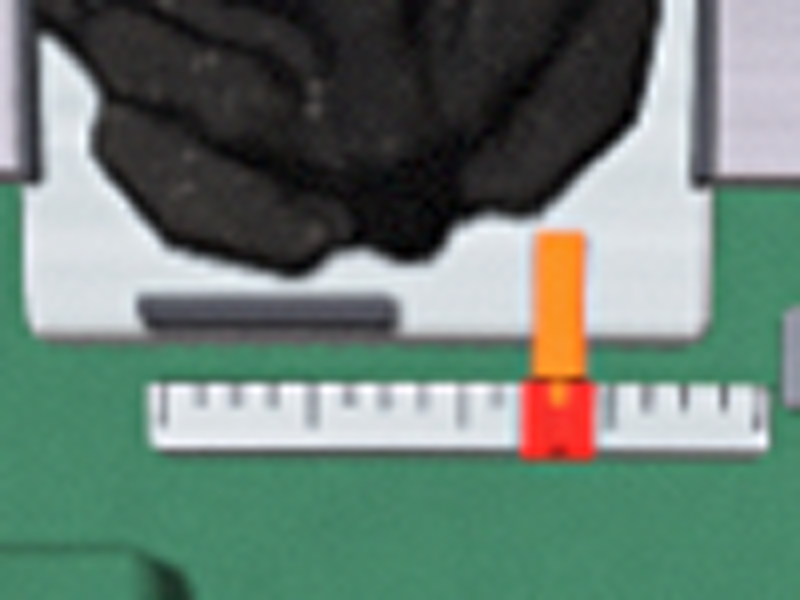

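```bash
python3 -c "
from h import *
import pickle
d=pickle.load(open('w11.pkl','rb'))
for n,q in dict(tip=(-34,-78,143),tipL=(-34,-71,143),tipR=(-34,-85,143),piv=(-15,-78,115),mid=(-75,-78,110),pad=(-70,-106,90)).items(): print(n,proj(d,tow(np.array(q)/1000)).round(1), (proj(d,tow(np.array(q)/1000))*1.5).round(1))
im=d['img'].copy()
for q in ((-34,-71,143),(-34,-85,143),(-15,-71,115),(-15,-85,115)):
    u=proj(d,tow(np.array(q)/1000))[0]; 
save('w11l.png',im,(300,35,390,110),8)
t=cam('scene');save('s11.png',t['img'],(220,150,310,220),8)
for n,q in dict(tip=(-34,-78,143),piv=(-15,-78,115)).items(): print(n,((proj(t,tow(np.array(q)/1000))-[220,150])*8).round(1))
"
```

```text
tip [[339.4  72.3]] [[509.  108.5]]
tipL [[332.   72.2]] [[498.  108.3]]
tipR [[346.7  72.5]] [[520.  108.7]]
piv [[333.6  55.9]] [[500.4  83.8]]
mid [[329.2 115.6]] [[493.8 173.5]]
pad [[350.  111.1]] [[525.  166.7]]
tip [[281.7 129.5]]
piv [[215.5 212.7]]
```

View pics/w11l.png

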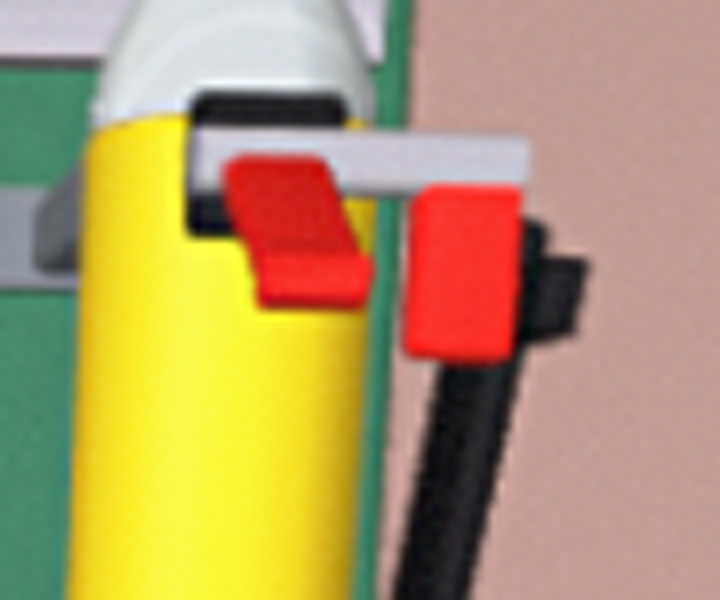

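View pics/s11.png

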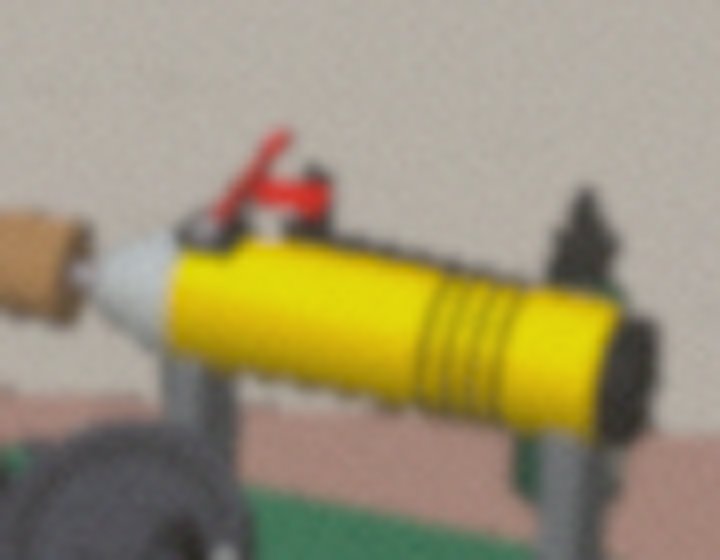

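Emit:
play_rows(motion=[1.4,2.5,0,0,0,0,0,1.4,2.5,0,0,0,0.008,0,1.4,2.4,1,0,0,0,0,1.4,0,2.5,0,0,0,0,1,0,2.5,0,0,0,0,0,0,2.5,0,0,0,0,0,0,2.5,0,0,0,0,0,0,0,0,0,0,0])

```text
time_s: 13.93
ee_pos: [0.5022, 0.088, 0.175]
tool_rot: [0.972, 0.234, -0.005, -0.0]
wrist_force: [-0.9, 0.7, 0.2]
finger_gap: 0.383
```

```bash
python3 go.py -70 -77 128; python3 -c "
from h import *
d=cam('wrist')
save('w12.png',d['img'],None,1.5)"
```

```text
t 13.93 q [ 3.900e-02  2.870e-01  1.753e+00 -1.000e-03  1.111e+00  1.137e+00] jig mm [[-75.4 -75.3 175. ]] gap 0.383 F [-0.9  0.7  0.2]
tool axes in jig (cols)
 [[ 1.    -0.    -0.009]
 [-0.    -1.     0.003]
 [-0.009 -0.003 -1.   ]]
rot err tool [-0.003  0.009 -0.   ]
shift cm, tool [0.58227411 0.1851895  4.69758833]
```

View pics/w12.png

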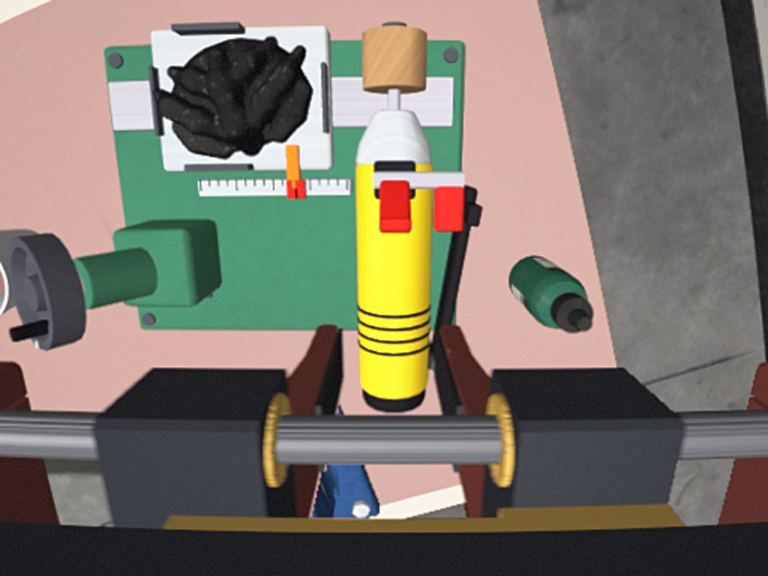

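Emit:
play_rows(motion=[0,0.2,0,0,0.009,0,0,0,0,0,0,0,0,0,0,0,0,0,0,0,0,0,0,1.5,0,0,0,0,0,0,1.5,0,0,0,0,0,0,1,0,0,0,0,0,0,0.6,0,0,0,0,0,0,0,0,0,0,0])

```text
time_s: 14.65
ee_pos: [0.507, 0.085, 0.1326]
tool_rot: [0.972, 0.234, 0.003, -0.001]
wrist_force: [0.1, 0.7, 0.7]
finger_gap: 0.006
```

Emit:
play_rows(motion=[1,0,0,0,0,0,0,1,0,0,0,0,0,0,1,0,0,0,0,0,0,0.8,0,0,0,0,0,0,0.6,0,0,0,0,0,0,0,0,0,0,0,0,0])

```text
time_s: 15.15
ee_pos: [0.5487, 0.1058, 0.1337]
tool_rot: [0.972, 0.234, 0.004, -0.001]
wrist_force: [0.7, -0.2, 0.2]
finger_gap: 0.005
```

```bash
python3 go.py -19 -77 128; python3 -c "
from h import *
d=cam('wrist')
save('w13.png',d['img'],None,1.5)
t=cam('scene');save('s13.png',t['img'],(200,130,310,220),7)"
```

```text
t 15.15 q [0.065 0.393 1.708 0.003 1.032 1.162] jig mm [[-25.9 -80.6 133.7]] gap 0.005 F [ 0.7 -0.2  0.2]
tool axes in jig (cols)
 [[ 1.    -0.001  0.009]
 [-0.001 -1.    -0.001]
 [ 0.009  0.001 -1.   ]]
rot err tool [ 0.001 -0.009 -0.001]
shift cm, tool [ 0.68644446 -0.36201625  0.57761167]
```

View pics/w13.png

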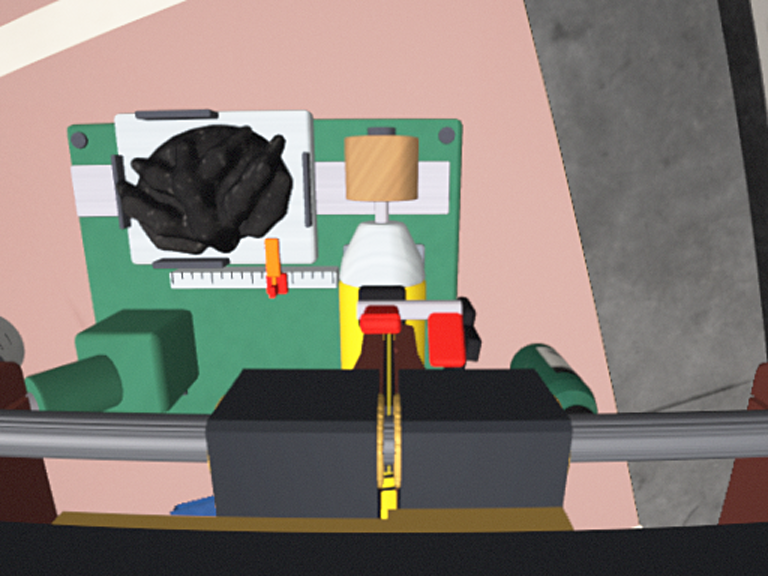

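View pics/s13.png

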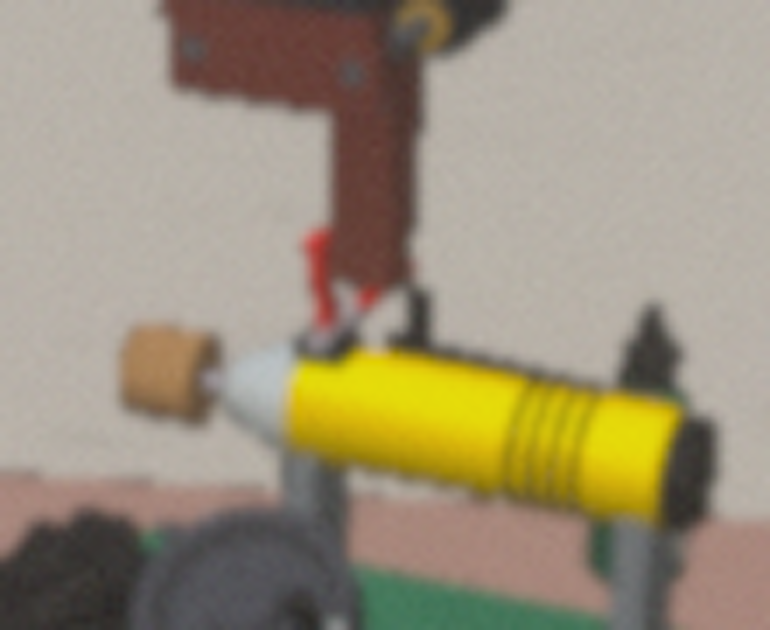

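Emit:
play_rows(motion=[0.5,0,0,0,0,0,0,0.4,0,0,0,0,0,0,0.3,0,0,0,0,0,0,0.2,0,0,0,0,0,0,0,0,0,0,0,0,0,0,0,0,0,0,0,0])

```text
time_s: 15.75
ee_pos: [0.5577, 0.1109, 0.1332]
tool_rot: [0.972, 0.234, 0.002, -0.001]
wrist_force: [-4.5, -2.7, 2.8]
finger_gap: 0.007
```

```bash
python3 go.py -19 -77 128; python3 -c "
from h import *
t=cam('scene');save('s14.png',t['img'],(200,130,310,220),7)"
```

```text
t 15.75 q [0.074 0.408 1.683 0.002 1.047 1.171] jig mm [[-15.5 -80.3 133.2]] gap 0.007 F [-4.5 -2.7  2.8]
tool axes in jig (cols)
 [[ 1.    -0.001  0.004]
 [-0.001 -1.     0.   ]
 [ 0.004 -0.    -1.   ]]
rot err tool [-0.    -0.004 -0.001]
shift cm, tool [-0.34806976 -0.32491129  0.51446929]
```

View pics/s14.png

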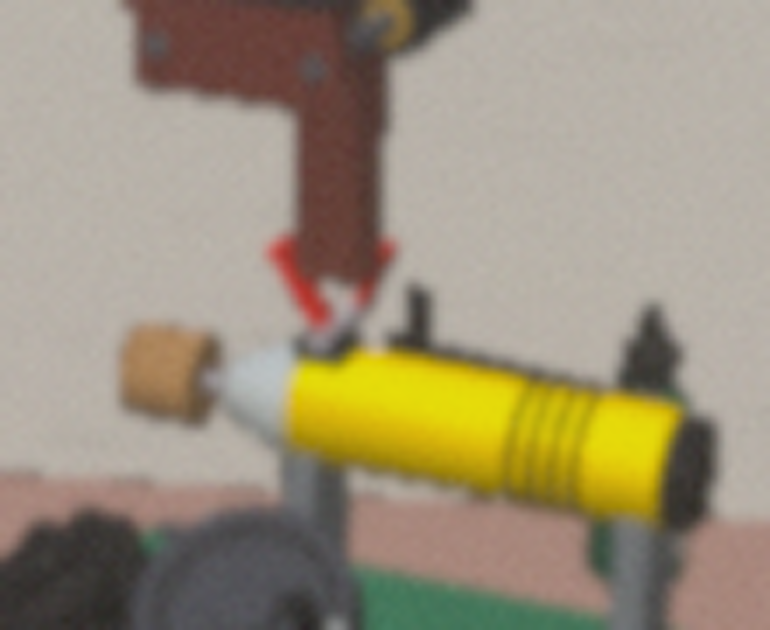

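Emit:
play_rows(motion=[-1,0,0,0,0,0,0,-2,0,0,0,0,0,0,-2,0,-2,0,0,0,0.95,-2,0,-2.5,0,0,0,0.95,0,0,-2,0,0,0,0.95,0,0,0,0,0,0,0.95,0,0,0,0,0,0,0.95,0,0,0,0,0,0,0.95])

```text
time_s: 16.47
ee_pos: [0.4966, 0.0795, 0.1978]
tool_rot: [0.972, 0.234, 0.004, -0.001]
wrist_force: [0.3, 0.7, -0.6]
finger_gap: 0.42
```

```bash
python3 go.py -78 -82 160; python3 -c "
from h import *
d=cam('wrist');im=d['img']
save('w15.png',im,None,1.5)
hsv=cv2.cvtColor(im,cv2.COLOR_RGB2HSV);m=cv2.inRange(hsv,(22,150,100),(34,255,255))
print('cam',toj(d['xyz']))
for r in (150,170,190,200,210):
    x=np.where(m[r,200:330])[0]
    if len(x)==0: continue
    a=200+x.min();b=200+x.max()
    P=toj(onz(d,[(a-.5,r),(b+.5,r)],.09))*1000;print(r,a,b,P.round(1).tolist(),P[:,1].mean())
"
```

```text
t 16.47 q [0.019 0.242 1.754 0.004 1.139 1.117] jig mm [[-84.3 -80.4 197.8]] gap 0.420 F [ 0.3  0.7 -0.6]
tool axes in jig (cols)
 [[ 1.    -0.002  0.008]
 [-0.002 -1.    -0.   ]
 [ 0.008  0.    -1.   ]]
rot err tool [ 0.    -0.008 -0.002]
shift cm, tool [0.60005649 0.1615758  3.78196243]
cam [[-0.01638515 -0.08028047  0.36081114]]
150 233 278 [[-49.1, -57.3, 90.0], [-49.1, -97.5, 90.0]] -77.3987606801152
170 234 277 [[-66.9, -57.8, 90.0], [-66.9, -96.9, 90.0]] -77.33313455515281
190 236 274 [[-85.2, -59.2, 90.0], [-85.2, -94.4, 90.0]] -76.81302349465606
200 235 277 [[-94.6, -58.1, 90.0], [-94.6, -97.2, 90.0]] -77.68288306064566
210 235 277 [[-104.1, -57.9, 90.0], [-104.2, -97.4, 90.0]] -77.64969147024372
```

View pics/w15.png

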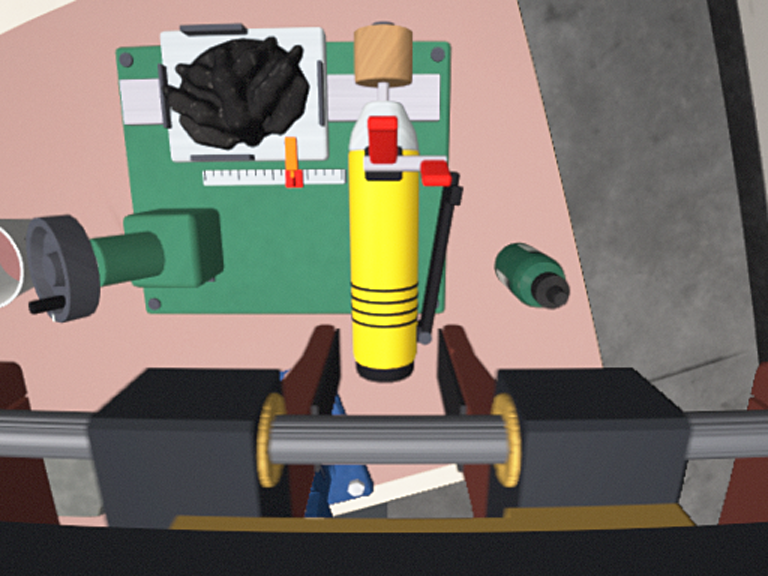

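Emit:
play_rows(motion=[0.6,0.1,0,0,-0.008,0,0.95,0,0,0,0,0,0,0.95,0,0,0,0,0,0,0.95,0,0,0,0,0,0,0.95,0,0,0,0,0,0,0.95,0,0,1,0,0,0,0.95,0,0,1.5,0,0,0,0.95,0,0,1.5,0,0,0,0.95])

```text
time_s: 17.18
ee_pos: [0.5024, 0.0812, 0.1574]
tool_rot: [0.972, 0.234, 0.0, 0.0]
wrist_force: [-0.1, 0.3, -0.0]
finger_gap: 0.952
```

```bash
python3 go.py -78 -81 75; python3 -c "
from h import *
d=cam('wrist');im=d['img']
save('w16.png',im,None,1.5)"
```

```text
t 17.18 q [ 2.500e-02  3.020e-01  1.783e+00 -1.000e-03  1.055e+00  1.124e+00] jig mm [[-78.3 -81.4 157.4]] gap 0.952 F [-0.1  0.3 -0. ]
tool axes in jig (cols)
 [[ 1.    -0.001  0.   ]
 [-0.001 -1.    -0.001]
 [ 0.     0.001 -1.   ]]
rot err tool [ 0.001 -0.    -0.001]
shift cm, tool [ 0.02947716 -0.04934132  8.24377676]
```

View pics/w16.png

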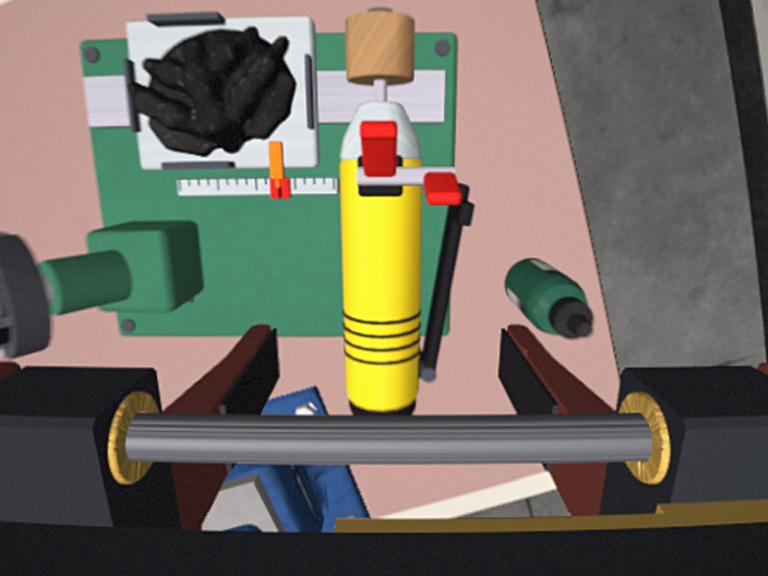

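Straddles well; descend.

Emit:
play_rows(motion=[0,0,1.5,0,0,0,0.95,0,0,1.5,0,0,0,0.95,0,0,1.5,0,0,0,0.95,0,0,1.5,0,0,0,0.95,0,0,1.2,0,0,0,0.95,0,0,0.7,0,0,0,0.95,0,0,0,0,0,0,0.95])

```text
time_s: 17.82
ee_pos: [0.5008, 0.0811, 0.0777]
tool_rot: [0.972, 0.234, -0.002, -0.0]
wrist_force: [-0.5, -0.3, 0.5]
finger_gap: 0.954
```

```bash
python3 go.py -78 -81 75; python3 -c "
from h import *
d=cam('wrist');im=d['img']
save('w17.png',im,None,1.5)"
```

```text
t 17.82 q [ 2.500e-02  4.160e-01  1.861e+00 -1.000e-03  8.690e-01  1.124e+00] jig mm [[-79.8 -80.8  77.7]] gap 0.954 F [-0.5 -0.3  0.5]
tool axes in jig (cols)
 [[ 1.    -0.001 -0.003]
 [-0.001 -1.     0.001]
 [-0.003 -0.001 -1.   ]]
rot err tool [-0.001  0.003 -0.001]
shift cm, tool [0.17745134 0.01636001 0.26631875]
```

View pics/w17.png

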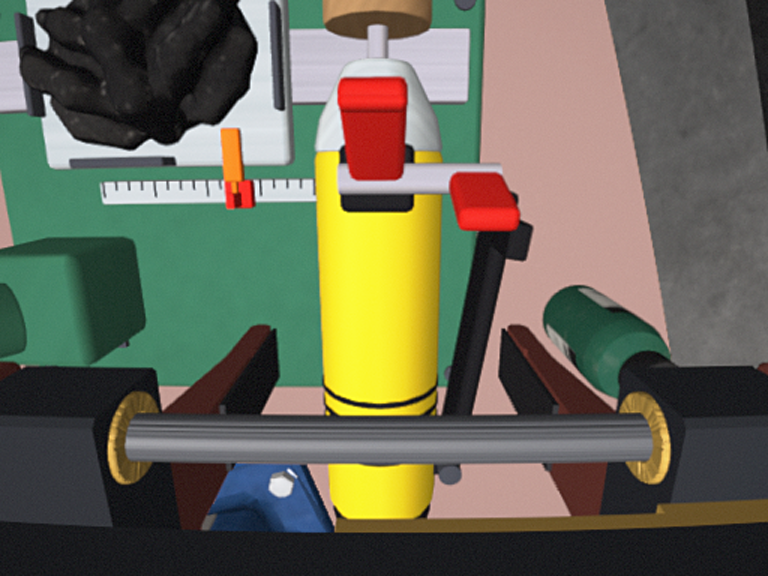

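Emit:
play_rows(motion=[0.3,0,0,0,0,0,0.4,0,0,0,0,0,0,0.4,0,0,0,0,0,0,0.4,0,0,0,0,0,0,0.4,0,0,0,0,0,0,0.4,0,0,0,0,0,0,0.4,0,0,0,0,0,0,0.4,0,0,0,0,0,0,0.4], force=30)

```text
time_s: 18.53
ee_pos: [0.5062, 0.083, 0.0797]
tool_rot: [0.972, 0.234, 0.001, 0.0]
wrist_force: [3.1, 2.3, 3.8]
finger_gap: 0.537
```

```bash
python3 go.py -78 -81 75; python3 -c "
from h import *
d=cam('wrist');im=d['img']
save('w18.png',im,None,1.5)"
```

```text
t 18.53 q [0.028 0.416 1.852 0.    0.872 1.127] jig mm [[-74.1 -81.5  79.7]] gap 0.537 F [3.1 2.3 3.8]
tool axes in jig (cols)
 [[ 1.    -0.001  0.002]
 [-0.001 -1.    -0.001]
 [ 0.002  0.001 -1.   ]]
rot err tool [ 0.001 -0.002 -0.001]
shift cm, tool [-0.38796788 -0.05474741  0.47238742]
```

View pics/w18.png

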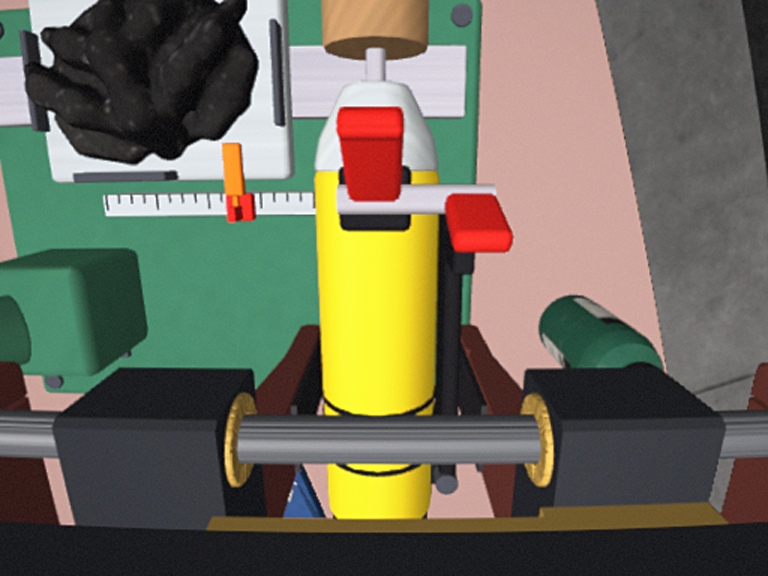

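Emit:
play_rows(motion=[0,0,0,0,0,0,0.4,0,0,0,0,0,0,0.4,0,0,0,0,0,0,0.4,0,0,0,0,0,0,0.4,0,0,0,0,0,0,0.4,0,0,0,0,0,0,0.4,0,0,0,0,0,0,0.4,0,0,0,0,0,0,0.4])

```text
time_s: 19.25
ee_pos: [0.5061, 0.083, 0.0797]
tool_rot: [0.972, 0.234, 0.001, 0.0]
wrist_force: [3.1, 4.2, 2.7]
finger_gap: 0.529
```

Emit:
play_rows(motion=[0,0,0,0,0,0,0.4,0,0,0,0,0,0,0.4,0,0,0,0,0,0,0.95,0,0,0,0,0,0,0.95,0,0,0,0,0,0,0.95,0,0,0,0,0,0,0.95,0,0,0,0,0,0,0.95,0,0,0,0,0,0,0.95])

```text
time_s: 19.92
ee_pos: [0.5034, 0.0826, 0.0785]
tool_rot: [0.972, 0.234, -0.002, -0.0]
wrist_force: [0.0, 0.0, -0.6]
finger_gap: 0.933
```

Emit:
play_rows(motion=[0,0,-1,0,0,0,0.95,0,0,-2,0,0,0,0.95,0,0,-3,0,0,0,0.95,0,0,-3,0,0,0,0.95,-1,-1,-3,0,0,0,0.95,-1,-1,-3,0,0,0,0.95,0,0,-2,0,0,0,0.95,0,0,0,0,0,0,0.95])

```text
time_s: 20.58
ee_pos: [0.4797, 0.0918, 0.2541]
tool_rot: [0.972, 0.234, 0.004, 0.001]
wrist_force: [0.4, 1.0, 0.9]
finger_gap: 0.947
```

```bash
python3 go.py -78 -81 75; python3 q.py t19.png; python3 -c "
from h import *
d=cam('wrist');im=d['img']
save('w19.png',im,None,1.5);save('w19c.png',im,(150,40,300,140),5)"
```

```text
t 20.58 q [ 0.048  0.163  1.705 -0.     1.267  1.147] jig mm [[-93.6 -61.7 254.1]] gap 0.947 F [0.4 1.  0.9]
tool axes in jig (cols)
 [[ 1.    -0.001  0.006]
 [-0.001 -1.    -0.003]
 [ 0.006  0.003 -1.   ]]
rot err tool [ 0.003 -0.006 -0.001]
shift cm, tool [ 1.44872957  1.87333793 17.92806017]
t 20.58 q [ 0.048  0.163  1.705 -0.     1.267  1.147] jig mm [[-93.6 -61.7 254.1]] gap 0.947 F [0.4 1.  0.9]
tool axes in jig (cols)
 [[ 1.    -0.001  0.006]
 [-0.001 -1.    -0.003]
 [ 0.006  0.003 -1.   ]]
[ 0.04  0.01 -0.04]
proj 15 [[247.85561958 188.29013267]]
proj 0 [[253.36170925 185.31923244]]
proj -15 [[258.85803243 182.35399441]]
```

View pics/w19.png

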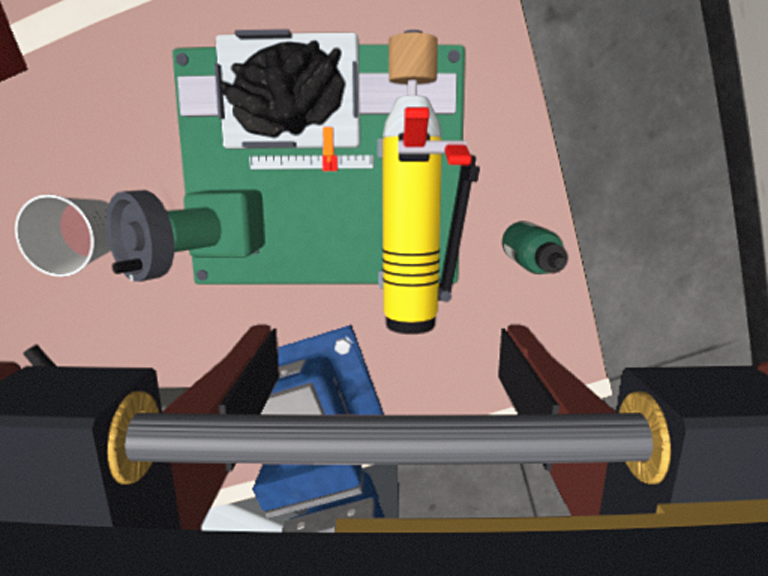

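View pics/w19c.png

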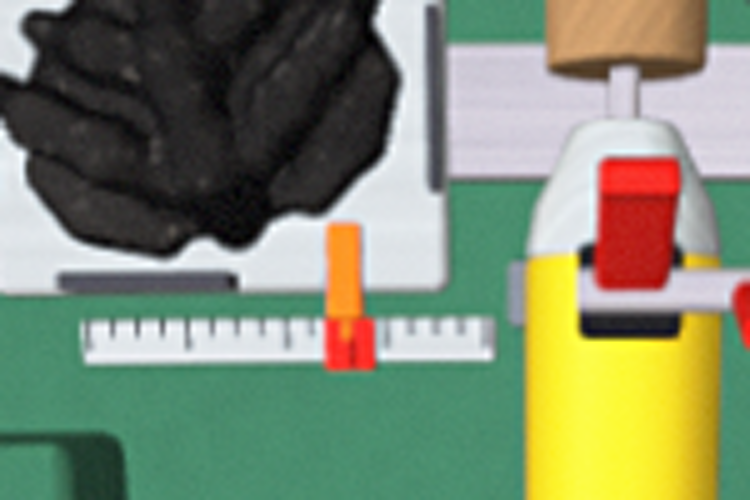

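All good: pointer on the flag, lever forward, paddle sprung out, bottle and cup in place. Handing in.

```bash
python3 -c "
from station import robot
print(robot.sign_off())"
```

```text
the job is handed in; nothing more can be done
None
```

The jig is set and the job is handed in, at about 20.6 s of the 72 s allowed; the hand-in itself gives no verdict.

- **Slide:** I gripped the wheel's rim and turned it about 3.2 rad clockwise. From nearly overhead, the wrist picture puts the pointer tip about 0.3 mm from the flag's middle, and it looked unchanged in the last picture.
- **Lever:** I pushed it forward with the shut fingers until about 5 N showed it was at its stop. The last picture shows it still leaning forward.
- **Paddle:** I squeezed it against the barrel at 30 N for over a second. The fingers closed to about 47 mm, against 48 mm given for fully in. The last picture shows it sprung back out.
- **Surroundings:** The robot did not touch the slide or nose piece, as far as I could see. The bottle and cup look unmoved in the last picture; I did not measure them again. At the end the arm was clear of everything, with only about 1 N of noise on the wrist.

**Checks that disagreed:**
- The jig's position came out about 3 mm apart between the top and wrist cameras along jig x, and the scene camera was a few pixels off.
- A slanted wrist view gave no clear pointer offset, because it depends on the flag's height. I relied on the overhead views, which agreed with each other.
- In the last top picture the arm seems to hide the pointer and flag, since my colour search found neither. The final pointer check therefore rests on the wrist camera.

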